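# Balance pump cylinders on a drain bar

## Task

One wide pump cylinder already hangs at the left end of the pivoting drain bar and tips it. Hang the other three by their hooks, alternating right, left, right so that the bar never tips much further than it does now: first the wide one in the right outer place, then one slim one in the left inner place, then the other slim one in the right inner place. Slide each hook outward along the bar until it bears firmly but gently against the sleeve of the stop there (a few newtons, never as much as 20 N) before letting go, leave the bar level with all four hanging still, and leave the other things on the bench alone.

Things in the scene. Friction and masses are not known exactly. Their poses are not given: they have to be found in the camera images.
- stand: fixed stand of the drain bar: steel drip tray 130 x 400 x 18 mm (x, y, z) with a centre post; origin at the centre of its underside on the table. y runs along the bar: +y left as seen from the robot, -y right; -x faces the robot. The bar's pivot is 240 mm above the origin. Between pivot and inner stop lies the inner place of a side, between inner and outer stop the outer place.
- bar_mid (a point): pivot on the axis of the drain bar, at its middle; the frame turns with the bar, y along it to the left end. Round steel rod, 12 mm in diameter, 380 mm long, clear but for a pivot fork (30 mm in x, 22 mm in y, 14 mm up from the axis) and four adjustable stops, the outer ones 170 mm and the inner ones 88 mm from the pivot.
- bar (a joint): tilt of the drain bar in rad: 0 level, positive when the left (+y) end is down. A damped torsion spring of about 2.7 N m/rad pulls it level; with only the first cylinder it stands near +0.15. Mechanical stops at +-0.3.
- stop_right_outer: adjustable stop of the right outer place: a clamp block 26 x 10 x 26 mm (10 along the bar), fixed on the bar, carrying a round sleeve 22 mm in diameter that juts out towards the pivot (+y) by 6 to 20 mm, differently every time and not measured. The sleeve is 26 mm long. Origin: block's centre on the bar's axis, axes as the bar's. A hook bears on the sleeve's end. Rigid: come up to it at 20 mm/s or less.
- stop_left_inner: adjustable stop of the left inner place, like the right outer one; its sleeve juts out towards the pivot, here -y, by 6 to 20 mm.
- stop_right_inner: adjustable stop of the right inner place, like the right outer one; its sleeve juts out towards the pivot (+y) by 6 to 20 mm.
- wide: wide steel pump cylinder with a C-hook on top, about 300 g, standing upright: cylinder 52 mm in diameter, 50 mm high, total height 150 mm; origin at the centre of its underside, z up. The hook's mouth opens to its own +x. On top of the hook a grip tab, 12 mm thick (x), 22 mm wide (y), 36 mm high (z 114 to 150), flat faces to +x and -x.
- wide_eye (a point): where the bar's axis lies in the hook when hanging: 102 mm above the origin, 6 mm below the crown's underside (a rib 4 mm wide in y, 2 mm high); the grip tab spans 12 to 48 mm above it. Hook 12 mm wide in y; inner width 20 mm in x; the lip on the +x side ends 8 mm below the eye; mouth 36 mm high between lip and foot arm; flat shank on the -x side.
- slim_a: slim steel pump cylinder with the same C-hook and grip tab, about 250 g: cylinder 34 mm in diameter, 65 mm high, total height 165 mm; origin at the centre of its underside, z up, hook mouth to +x.
- slim_a_eye (a point): hook point of slim_a, 117 mm above its origin; hook and tab lie about it as at wide_eye.
- slim_b: second slim cylinder, identical with slim_a and interchangeable with it.
- slim_b_eye (a point): hook point of slim_b, 117 mm above its origin; hook and tab lie about it as at wide_eye.
- hung: wide cylinder identical with wide, already hanging in the left outer place (about 140 mm left of the pivot); leave it hanging.
- hung_eye (a point): hook point of the cylinder already hanging, 102 mm above its origin.
- vial: small amber glass jar, 28 mm diameter, 50 mm high; stays where it is, origin at its underside
- beaker: steel beaker, 60 mm diameter, 70 mm high; stays where it is, origin at its underside
- gasket: flat rubber ring, 60 mm diameter, 10 mm high; stays where it is, origin at its underside
- ferrule: turned steel ferrule, 50 mm diameter, 35 mm high; stays where it is, origin at its underside
- wrench: wrench, 150 mm long, lying on the table; stays where it is
- dish: flat glass dish, 90 mm diameter; stays where it is, origin at its underside
- rinse: white rinse bottle, 60 mm diameter, 140 mm high; stays where it is, origin at its underside
There are look-alikes about, which are no part of the job. What is shaped like the slim_a but pink is not meant. What is shaped like the wide but purple is not meant.

How it is judged:
By the outcome, as a careful person would: the job done as asked, in the order asked, and still so for the second after the job is handed in, with the robot touching nothing.
It also fails if it takes over 72 s, if anything falls off the work surface, if the arm or the gripper's body presses on something with over 40 N, if the wrist force passes 120 N, or if a joint passes its speed limit or range.

## Robot

A 6-joint arm with a two-finger parallel gripper is mounted at the origin on the work surface. World frame = base frame: x ahead of the robot, y to its left, z up, the work surface at z = 0. Lengths are in m, angles in rad, forces in N, time in s.
With the tool pointing down it reaches from about 0.275 to 0.75 m from the base axis. Payload 10.2 kg.
Tool frame: the origin (TCP) lies between the finger pads; the fingertips stand 17 mm ahead of it and the grasp point (between the pads) lies 2 mm behind it (r.tips_ahead is the distance from the TCP to the fingertips, in m); z points along the fingers, y is the direction in which the jaws open and shut (so a half turn about z gives the same grasp; the last joint's range is limited). The gripper opens to 85 mm and grips with 20 to 120 N. Pads are 22 mm wide; open, the fingers measure 114 mm over their backs; the gripper's body (76 mm by 85 mm) begins 54 mm behind the grasp point. The pads swing forward as they close: fully open they stand 13 mm farther back than shut.
Start: joints at [-1.421, 0.313, 1.498, -0, 1.331, -0.223], TCP at [0.191, -0.489, 0.248] pointing down, gripper open.
Joint ranges: [-2.94, 2.94], [-0.97, 2.17], [0.19, 2.56], [-1.23, 4.37], [0.02, 3.11], [-2.88, 2.88]. Speed limits (rad/s): [2.39, 2.39, 3.01, 3.14, 3.14, 3.14].

## Interface

Orientations are given as a unit quaternion [w, x, y, z].
In Python, from workcell import r gives the robot as it stands. The module is installed in compiled form; this text tells all that it offers.
- The arm moves only by the tool move_arm, never from a script. Its argument "motion" is a list of rows, each a list of 7 numbers: the gripper command: -1 is fully open, 1 is shut, values between are in proportion, then the shift along the tool's x, y, z in m, then the turn, a rotation vector about the tool's x, y, z in rad. In form: [[hand, dx, dy, dz, ax, ay, az], ...]. A call has 1 to 5 rows; each row is the pose to reach, as a shift and turn from the pose commanded when the call began, along the tool's axes at that moment; what a row does not reach only later rows make up. A row lasts 1/12 s, in which the tool goes at most 41.7 mm and 7.16 degrees, less where a joint would pass 70% of its speed; a pose out of reach is approached as far as the arm can. A call with a gripper value outside its range is refused whole. The fingers move at their own pace and stop on an object; "newtons" is the grip in N (left out, the last holds). Time passes only in rows, so rows that repeat a pose let the fingers close. It gives the time, the measured TCP pose, the force and the opening at its end, in the units of the state.
- r.state(): the state, without advancing time (a new reading comes with each control period).
- r.snapshot(name): name is "scene" or "top" or "wrist"; returns the picture (480x640x3 uint8, red, green, blue); there is no depth.
- r.camera_params(name): a dict with "camera_matrix" (3x3 intrinsics, pixels), "R" (3x3) and "t" (3): a world point X has camera coordinates R X + t. Camera axes: x right, y down, z forward; pixel columns grow to the right and rows downward; lengths in m; the calibration is good to about 2 mm. The wrist camera is an equidistant fisheye: a pixel r from the principal point sees the ray r / f radians off the axis. A picture is of the moment at which its call begins: read the wrist's pose just before it. camera_params takes no time and is no camera call; for the wrist camera it gives the pose at the moment of the call.
- r.close_job(): hands the job in, once; it reports no verdict.
Trained networks look in the newest picture that a camera, given by its name, has taken for a name from the list of things; names that differ only in an ending like _2 or _b are one class to them, and where a whole thing is asked for, a point or a joint stands for the part that bears it (a point fixed in the world has none). Each returns a list of dicts, best first, with "confidence" (0 to 1); they miss things now and then, are a little off and sometimes report something else, mostly with a low value. They report only what shows in the picture. A call takes as long as a camera call. They do not tell look-alikes from the thing itself.
- r.spot_in(camera, query): "point" ([x, y, z] in m, in world coordinates, good to about 4 mm: the middle of the surface that is visible of it).
- r.regions_of(camera, query): "region" (480x640 bool, what is visible of it).
- r.pinpoint(camera, query): "point" ([x, y, z] in m, in world coordinates, good to about 4 mm: a listed point, or the origin of a listed thing).
The state is a dict: "time_s": time; "joints": joint angles; "dq": joint speeds; "joint_efforts": joint torques, N m; "position": TCP position; "eef_rot": TCP orientation; "contact_force": force on the tool from outside, world axes, zero at the start; "torque": the same for the moment, N m; "width": finger opening in m.
Only numpy, scipy, OpenCV 4.12 (cv2) and the standard library are available. Lean on these libraries where they do the work, as an engineer would, in place of code of your own. Each camera call takes 0.05 s, during which the arm holds its last target.

## Working session

There is one attempt and no reset: what is moved stays moved. The work goes in short steps, Python scripts to look and compute and a tool call to move; the robot and the scene stay as the last step left them, time stands still between calls to the robot, and variables do not carry over. Pictures are saved under pics/ and viewed, and the job is handed in when it is done.

Besides the shell and the picture viewer there is one more tool, called after "Call:" as name(argument=value, ...) on one line, values as JSON. move_arm: Moves the arm, as the interface text tells. Its arguments: {"type":"object","properties":{"motion":{"type":"array"},"newtons":{"type":"number"}},"required":["motion"]}

```bash
mkdir -p pics; ls
cat > h.py <<'E'
import numpy as np, cv2, json
from workcell import r
def snap(cam,name):
    im=r.snapshot(cam); cv2.imwrite(f'pics/{name}.png',im[:,:,::-1]); return im
E
python3 - <<'E'
from h import *
s=r.state(); print(s['time_s'],s['position'],s['eef_rot'],s['contact_force'],s['width'],r.tips_ahead)
snap('scene','s0');snap('top','t0')
for c in ('scene','top'):
    p=r.camera_params(c); print(c,p)
E
```

```text
pics
0.0 [ 0.19117464 -0.48868983  0.24771148] [-6.84487253e-04  9.82679074e-01  1.85314244e-01  2.66019978e-05] [0.36112021 0.71920561 0.57300356] 0.08514428885828074 0.017
scene {'camera_matrix': array([[515.73065236,   0.        , 317.32746246],
       [  0.        , 515.73065236, 242.00932813],
       [  0.        ,   0.        ,   1.        ]]), 'R': array([[-0.33275616,  0.94284099, -0.01800571],
       [ 0.54082889,  0.17516315, -0.82269191],
       [-0.77251372, -0.2834938 , -0.56820227]]), 't': array([ 0.18774269, -0.15857541,  1.68556232])}
top {'camera_matrix': array([[448.62382735,   0.        , 318.62919969],
       [  0.        , 448.62382735, 238.79315434],
       [  0.        ,   0.        ,   1.        ]]), 'R': array([[ 0.01610916, -0.99978607, -0.01297342],
       [-0.99024129, -0.01415632, -0.13864263],
       [ 0.13842931,  0.01508023, -0.9902575 ]]), 't': array([-0.02680811,  0.52880218,  1.14928647])}
```

View pics/s0.png

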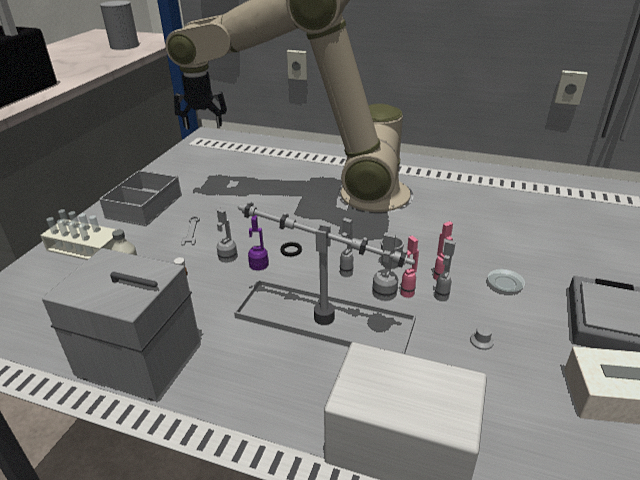

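View pics/t0.png

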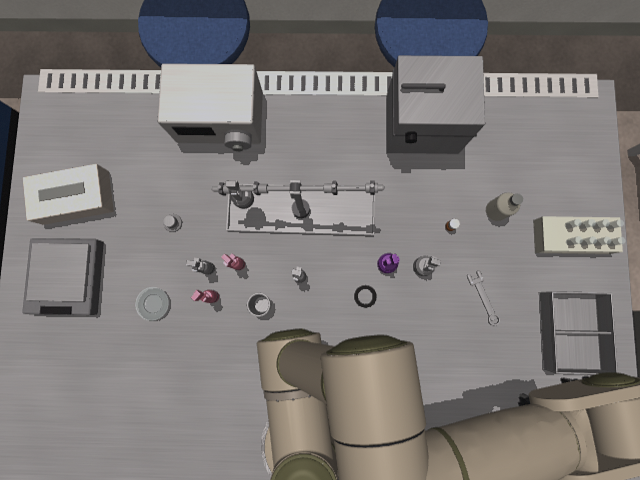

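Run:
```python
from h import *
for c in ('scene','top'):
  r.snapshot(c)
  for q in ('wide','wide_eye','slim_a','slim_a_eye','stand','bar_mid','hung_eye','stop_right_outer','stop_left_inner','stop_right_inner'):
    print(c,q,[(np.round(d['point'],4).tolist(),round(d['confidence'],2)) for d in r.pinpoint(c,q)])
print(r.state()['time_s'])
```

```text
scene wide [([0.4642, -0.3001, 0.0032], 0.87), ([0.4687, -0.1989, -0.004], 0.67), ([0.6158, -0.1376, 0.2625], 0.35)]
scene wide_eye [([0.4651, -0.2023, 0.1022], 0.61), ([0.4622, -0.2924, 0.1], 0.59), ([0.4482, 0.2798, -0.0018], 0.47), ([0.5736, -0.3745, 0.002], 0.17)]
scene slim_a [([0.4293, 0.0323, -0.0015], 0.96), ([0.469, 0.1995, 0.0021], 0.84), ([0.4472, 0.2789, 0.0008], 0.69), ([0.3756, 0.2642, 0.0001], 0.58), ([0.6123, -0.0532, 0.2491], 0.29)]
scene slim_a_eye [([0.4513, 0.2739, 0.1184], 0.76), ([0.4658, 0.1969, 0.1166], 0.76), ([0.3713, 0.2661, 0.1163], 0.57), ([0.6179, 0.174, 0.2228], 0.52)]
scene stand [([0.6142, 0.0371, -0.0009], 0.79)]
scene bar_mid [([0.6145, 0.0344, 0.2405], 0.57), ([0.6145, 0.1722, 0.2225], 0.53)]
scene hung_eye [([0.6163, 0.1725, 0.2206], 0.55)]
scene stop_right_outer [([0.6142, -0.1362, 0.2626], 0.58)]
scene stop_left_inner [([0.6149, 0.1173, 0.2277], 0.61)]
scene stop_right_inner [([0.6158, -0.0543, 0.2517], 0.72)]
top wide [([0.4622, -0.2986, -0.0063], 0.79), ([0.4696, -0.2039, -0.0028], 0.72), ([0.3546, 0.134, -0.0008], 0.58)]
top wide_eye [([0.4621, -0.2982, 0.1033], 0.92), ([0.4703, -0.1994, 0.1061], 0.78)]
top slim_a [([0.4624, 0.1972, 0.0009], 0.62), ([0.4499, 0.2763, 0.0025], 0.57), ([0.4347, 0.0321, -0.0053], 0.48), ([0.4595, -0.2998, -0.0039], 0.38)]
top slim_a_eye [([0.3728, 0.2617, 0.1193], 0.87), ([0.4648, 0.1989, 0.1132], 0.83), ([0.4471, 0.2802, 0.1175], 0.59)]
top stand [([0.6134, 0.0323, 0.0039], 0.61), ([0.6215, 0.1169, 0.2277], 0.26)]
top bar_mid [([0.6117, 0.0315, 0.2381], 0.84)]
top hung_eye [([0.619, 0.1702, 0.2149], 0.9), ([0.3528, 0.1304, -0.002], 0.68)]
top stop_right_outer [([0.6096, -0.133, 0.2675], 0.41)]
top stop_left_inner [([0.6208, 0.1246, 0.2283], 0.52), ([0.6142, 0.0361, 0.0023], 0.22)]
top stop_right_inner [([0.6102, -0.0516, 0.253], 0.62)]
1.2
```

Run:
```python
import cv2
s=cv2.imread('pics/s0.png');t=cv2.imread('pics/t0.png')
a=cv2.resize(s[195:315,200:480],None,fx=2.8,fy=2.8,interpolation=cv2.INTER_CUBIC)
b=cv2.resize(t[170:310,180:460],None,fx=2.8,fy=2.8,interpolation=cv2.INTER_CUBIC)
cv2.imwrite('pics/c1.png',a);cv2.imwrite('pics/c2.png',b)
```

```text
(no output)
```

View pics/c1.png

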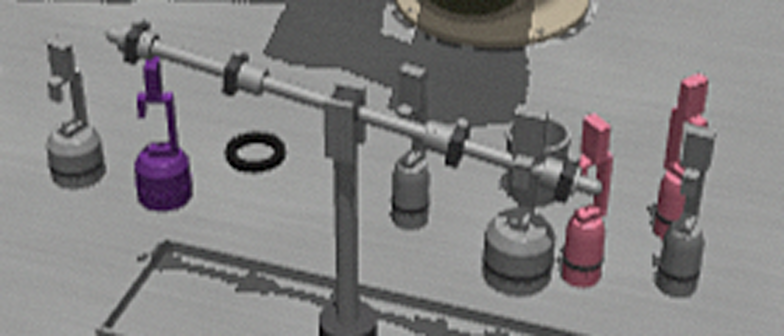

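View pics/c2.png

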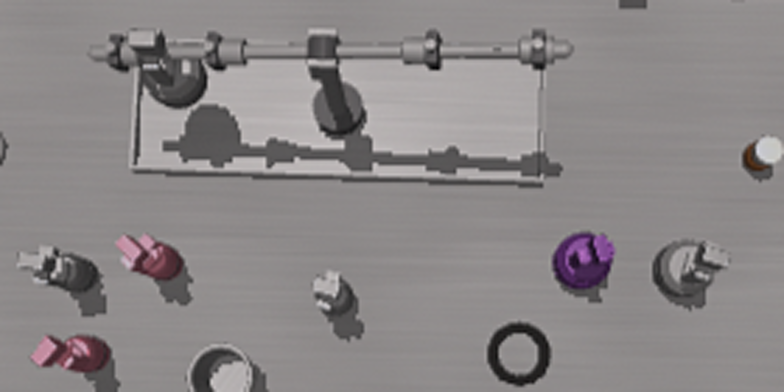

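```bash
cat >> h.py <<'E'
from scipy.spatial.transform import Rotation as Ro
def pose():
    s=r.state(); q=s['eef_rot']; return np.array(s['position']),Ro.from_quat([q[1],q[2],q[3],q[0]]).as_matrix(),s
def Rdown(yaw):  # tool x at yaw, z down
    x=np.array([np.cos(yaw),np.sin(yaw),0]);z=np.array([0,0,-1.]);return np.c_[x,np.cross(z,x),z]
def go(target,yaw):
    p,R,s=pose(); Rt=Rdown(yaw)
    rv=Ro.from_matrix(R.T@Rt).as_rotvec()
    print('t',round(s['time_s'],2),'p',p.round(4),'F',np.round(s['contact_force'],2),'w',round(s['width'],4))
    print('shift',(R.T@(np.array(target)-p)).round(4),'turn',rv.round(4),'deg',np.degrees(np.linalg.norm(rv)).round(1))
E
python3 - <<'E'
from h import *
snap('wrist','w0'); p=r.camera_params('wrist'); print(p['camera_matrix'])
P,R,s=pose(); C=-p['R'].T@p['t']; print('cam in tool',R.T@(C-P)); print(R.T@p['R'].T)
go([0.463-0.06,-0.299,0.33],1.57)
E
```

```text
[[371.64829954   0.         319.67730187]
 [  0.         371.64829954 241.07741278]
 [  0.           0.           1.        ]]
cam in tool [ 0.08045655 -0.00053475 -0.12721924]
[[ 2.44406278e-04 -9.48942691e-01 -3.15448425e-01]
 [ 9.99999561e-01 -5.35370144e-05  9.35841506e-04]
 [-9.04948124e-04 -3.15448515e-01  9.48942261e-01]]
t 1.25 p [ 0.1912 -0.489   0.2483] F [ 0.51 -0.88  0.23] w 0.0851
shift [ 0.2664 -0.0998 -0.0817] turn [ 0.      0.     -1.1972] deg 68.6
```

View pics/w0.png

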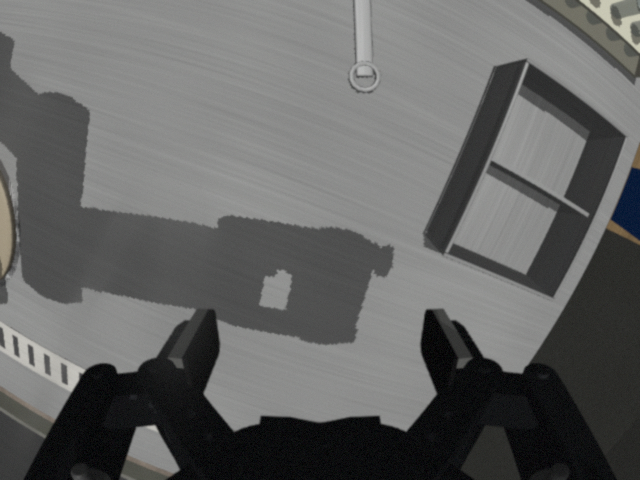

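Run:
```python
from h import *
go([0.463,-0.34,0.30],1.57)
```

```text
t 1.25 p [ 0.1912 -0.489   0.2483] F [ 0.51 -0.88  0.23] w 0.0851
shift [ 0.3074 -0.0397 -0.0517] turn [ 0.      0.     -1.1972] deg 68.6
```

Call:
move_arm(motion=[[-1,0.307,-0.04,-0.052,0,0,-1.197],[-1,0.307,-0.04,-0.052,0,0,-1.197],[-1,0.307,-0.04,-0.052,0,0,-1.197],[-1,0.307,-0.04,-0.052,0,0,-1.197],[-1,0.307,-0.04,-0.052,0,0,-1.197]])

```text
time_s: 1.67
position: [0.3728, -0.3888, 0.2833]
eef_rot: [0.0, 0.877, 0.481, 0.0]
contact_force: [-1.0, -0.8, -0.3]
width: 0.0855
```

Run:
```python
from h import *
go([0.463,-0.34,0.30],1.57)
```

```text
t 1.67 p [ 0.3728 -0.3888  0.2833] F [-0.99 -0.78 -0.25] w 0.0855
shift [ 0.0896  0.0499 -0.0167] turn [ 2.000e-04  2.000e-04 -5.663e-01] deg 32.4
```

Call:
move_arm(motion=[[-1,0.08,0.046,-0.015,0,0,-0.55],[-1,0.08,0.046,-0.015,0,0,-0.55],[-1,0.08,0.046,-0.015,0,0,-0.55],[-1,0.08,0.046,-0.015,0,0,-0.55],[-1,0.08,0.046,-0.015,0,0,-0.55]])

```text
time_s: 2.08
position: [0.4542, -0.347, 0.2977]
eef_rot: [-0.0, 0.712, 0.702, -0.0]
contact_force: [-0.7, -0.4, -0.9]
width: 0.0852
```

Run:
```python
from h import *
go([0.463,-0.34,0.30],1.57)
snap('wrist','w1')
print(pose()[0])
for q in ('wide','wide_eye'):
    print(q,[(np.round(d['point'],4).tolist(),round(d['confidence'],2)) for d in r.pinpoint('wrist',q)])
```

```text
t 2.08 p [ 0.4542 -0.347   0.2977] F [-0.71 -0.38 -0.88] w 0.0852
shift [ 0.0071  0.0087 -0.0023] turn [-0.0001 -0.     -0.0137] deg 0.8
[ 0.45377134 -0.34731077  0.29767042]
wide [([0.4712, -0.2018, 0.0014], 0.84), ([0.4631, -0.2978, -0.0009], 0.74)]
wide_eye [([0.4649, -0.2055, 0.1024], 0.83), ([0.4621, -0.297, 0.1003], 0.81)]
```

View pics/w1.png

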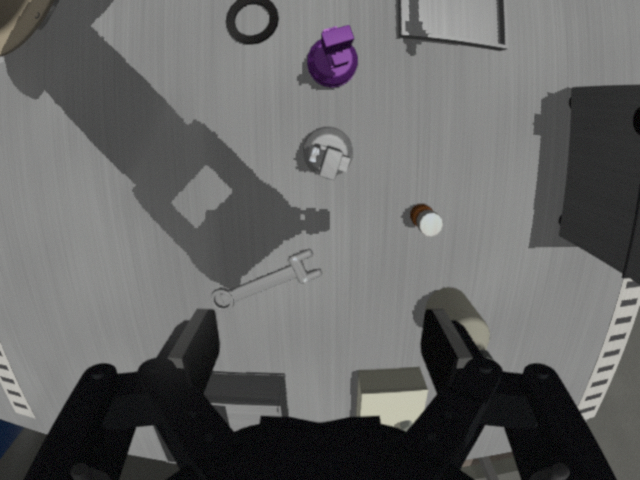

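```bash
cat >> h.py <<'E'
def proj(X,cam,P):
    K=P['camera_matrix'];X=np.atleast_2d(X);c=X@P['R'].T+P['t']
    if cam=='wrist':
        th=np.arctan2(np.hypot(c[:,0],c[:,1]),c[:,2]);ph=np.arctan2(c[:,1],c[:,0])
        u=np.c_[th*np.cos(ph),th*np.sin(ph)]
    else: u=c[:,:2]/c[:,2:]
    return u*K[0,0]+K[:2,2]
def tabmodel(x,y,zeye,yaw):
    c,s=np.cos(yaw),np.sin(yaw);R=np.array([[c,-s],[s,c]])
    pts=[]
    for z in (zeye+48,zeye+12):
        for a,b in ((6,-11),(6,11),(-6,11),(-6,-11)):
            pts.append(np.r_[R@[a,b]/1000+[x,y],z/1000])
    return np.array(pts)
def overlay(cam,pic,out,models,box,f,P=None):
    P=P or r.camera_params(cam); im=cv2.imread(f'pics/{pic}.png')
    x0,y0,x1,y1=box; c=cv2.resize(im[y0:y1,x0:x1],None,fx=f,fy=f,interpolation=cv2.INTER_CUBIC)
    raw=c.copy()
    for m in models:
        q=((proj(tabmodel(*m),cam,P)+.5-[x0,y0])*f-.5)
        for k in range(4):
            for a,b in ((k,(k+1)%4),(4+k,4+(k+1)%4),(k,k+4)):
                cv2.line(c,tuple(int(v) for v in q[a]),tuple(int(v) for v in q[b]),(0,255,0) if k else (0,0,255),1)
    cv2.imwrite(f'pics/{out}.png',np.hstack([raw,c]))
E
python3 - <<'E'
from h import *
overlay('wrist','w1','w1c',[(0.463,-0.298,102,0.0)],(280,100,380,200),4)
E
```

```text
(no output)
```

View pics/w1c.png

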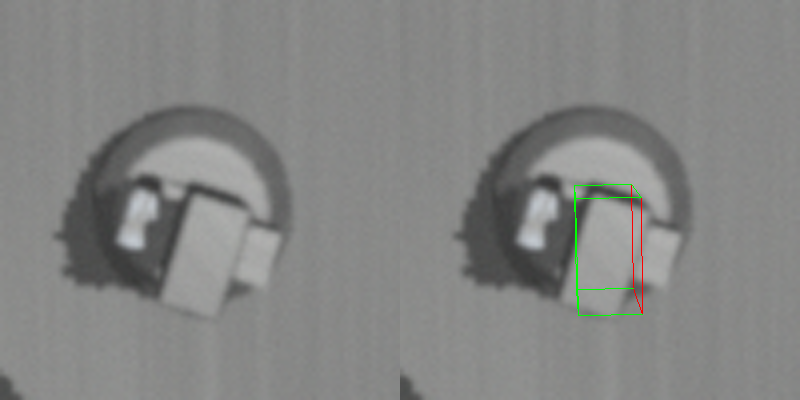

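Run:
```python
import cv2,numpy as np
s=cv2.imread('pics/s0.png')
f=lambda x0,y0:cv2.resize(s[y0:y0+66,x0:x0+44],None,fx=6,fy=6,interpolation=cv2.INTER_CUBIC)
cv2.imwrite('pics/c3.png',np.hstack([f(205,202),f(325,212),f(420,235)]))
```

```text
(no output)
```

View pics/c3.png

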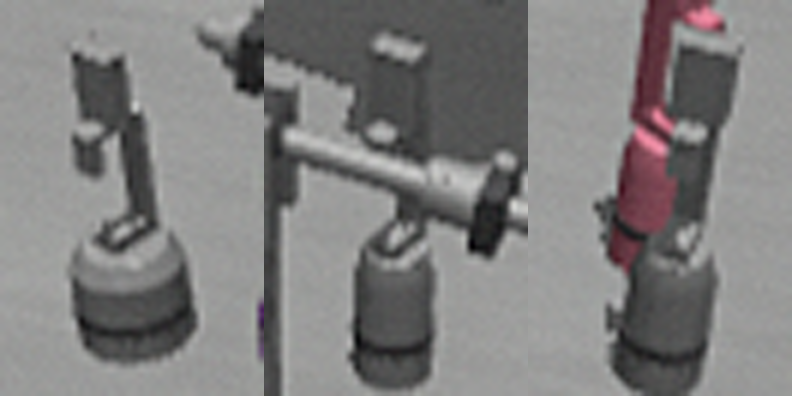

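```bash
cat >> h.py <<'E'
from scipy.optimize import least_squares
def fit(cam,P,corners,box,f,zeye,x0,freez=False):
    # corners crop px order: (+x,-y),(+x,+y),(-x,+y),(-x,-y)
    c=(np.array(corners,float)+.5)/f-.5+np.array(box[:2])
    fn=lambda v:(proj(tabmodel(v[0],v[1],v[3] if freez else zeye,v[2])[:4],cam,P)-c).ravel()
    s=least_squares(fn,list(x0)+([zeye] if freez else []),x_scale=[.01,.01,.1]+([10] if freez else []))
    print('fit',s.x.round(4),'res px',np.abs(s.fun).max().round(2)); return s.x
E
python3 - <<'E'
from h import *
P=r.camera_params('wrist');b=(280,100,380,200)
cs=[(215,316),(250,210),(195,192),(160,298)]
v=fit('wrist',P,cs,b,4,102,(.463,-.298,-.3)); fit('wrist',P,cs,b,4,102,(.463,-.298,-.3),True)
go([v[0],v[1],0.20],v[2]+np.pi/2)
E
```

```text
fit [ 0.4621 -0.2975 -0.3353] res px 1.12
fit [ 0.4626 -0.2996 -0.3357 83.396 ] res px 0.42
t 2.23 p [ 0.4533 -0.3477  0.2977] F [-0.02  0.21  0.52] w 0.0854
shift [0.0504 0.0076 0.0977] turn [-1.000e-04 -1.000e-04  3.107e-01] deg 17.8
```

Call:
move_arm(motion=[[-1,0.05,0.008,0.04,0,0,0.3],[-1,0.05,0.008,0.06,0,0,0.3],[-1,0.05,0.008,0.06,0,0,0.3],[-1,0.05,0.008,0.09,0,0,0.3],[-1,0.05,0.008,0.09,0,0,0.3]])

```text
time_s: 2.65
position: [0.4611, -0.2967, 0.2037]
eef_rot: [-0.004, 0.812, 0.583, -0.001]
contact_force: [-0.3, -0.3, -1.1]
width: 0.0852
```

Run:
```python
from h import *
snap('wrist','w2')
go([0.4624,-0.298,0.139],-0.33+np.pi/2)
```

```text
t 2.7 p [ 0.4616 -0.2974  0.2061] F [-0.48 -0.17  0.38] w 0.0856
shift [-0.0005  0.0013  0.0671] turn [-0.0042 -0.002   0.0054] deg 0.4
```

View pics/w2.png

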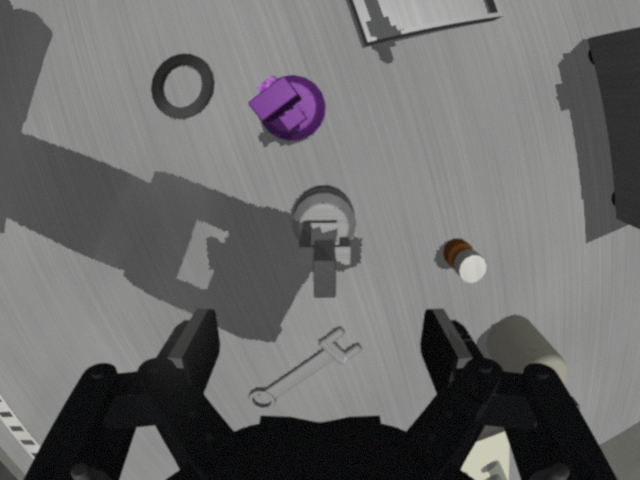

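Call:
move_arm(motion=[[-1,0,0.001,0.035,0,0,0],[-1,0,0.001,0.066,0,0,0],[-1,0,0.001,0.066,0,0,0],[0.6,0,0.001,0.066,0,0,0],[1,0,0.001,0.066,0,0,0]], newtons=50)

```text
time_s: 3.12
position: [0.4642, -0.2992, 0.1444]
eef_rot: [0.002, 0.812, 0.584, 0.0]
contact_force: [0.0, -0.3, 0.2]
width: 0.0639
```

Call:
move_arm(motion=[[1,0,0,0,0,0,0],[1,0,0,0,0,0,0],[1,0,0,0,0,0,0],[1,0,0,0,0,0,0]])

```text
time_s: 3.45
position: [0.4636, -0.2984, 0.1425]
eef_rot: [0.001, 0.812, 0.584, 0.0]
contact_force: [-0.5, 0.2, 0.2]
width: 0.0125
```

Run:
```python
from h import *
snap('wrist','w3')
go([0.4624,-0.298,0.139],-0.33+np.pi/2)
```

```text
t 3.5 p [ 0.4635 -0.2984  0.1426] F [-1.18  0.69  3.41] w 0.0113
shift [ 0.     -0.0012  0.0036] turn [0.0006 0.0004 0.007 ] deg 0.4
```

View pics/w3.png

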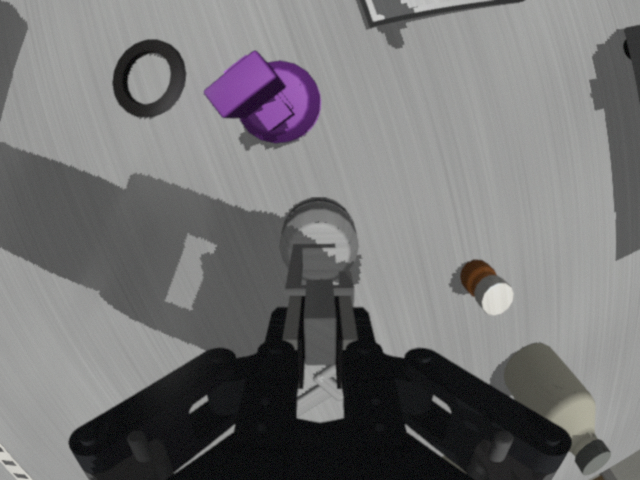

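Call:
move_arm(motion=[[1,0,0,-0.03,0,0,0],[1,0,0,-0.07,0,0,0],[1,0,0,-0.11,0,0,0],[1,0,0,-0.15,0,0,0],[1,0,0,-0.19,0,0,0]])

```text
time_s: 3.92
position: [0.463, -0.2978, 0.3336]
eef_rot: [-0.0, 0.812, 0.584, -0.0]
contact_force: [0.6, -0.5, -3.0]
width: 0.011
```

Run:
```python
from h import *
go([0.50,-0.09,0.335],np.pi/2)
```

```text
t 3.92 p [ 0.463  -0.2978  0.3336] F [ 0.63 -0.53 -3.02] w 0.011
shift [ 0.2088 -0.0308 -0.0013] turn [-0.0007 -0.0005 -0.323 ] deg 18.5
```

Call:
move_arm(motion=[[1,0.04,-0.006,0,0,0,-0.08],[1,0.08,-0.012,0,0,0,-0.16],[1,0.12,-0.018,0,0,0,-0.24],[1,0.16,-0.024,0,0,0,-0.323],[1,0.2,-0.03,0,0,0,-0.323]])

```text
time_s: 4.33
position: [0.4981, -0.0971, 0.3316]
eef_rot: [-0.0, 0.706, 0.709, -0.0]
contact_force: [1.3, -0.3, -2.9]
width: 0.0108
```

Call:
move_arm(motion=[[1,0,0,0,0,0,0],[1,0,0,0,0,0,0]])

```text
time_s: 4.5
position: [0.4985, -0.0973, 0.3317]
eef_rot: [-0.0, 0.706, 0.708, -0.0]
contact_force: [-0.1, -0.2, -1.8]
width: 0.0114
```

Run:
```python
from h import *
snap('wrist','w4'); P=r.camera_params('wrist')
go([0.50,-0.09,0.335],np.pi/2)
for q in ('bar_mid','hung_eye','stop_right_outer','stop_left_inner','stop_right_inner','stand'):
    print(q,[(np.round(d['point'],4).tolist(),round(d['confidence'],2)) for d in r.pinpoint('wrist',q)])
yaw=0
b=np.array([0.6135,0.033,0.24])
for d in (.17,.088,0,-.088,-.17):
    t=.15; print(d,proj(b+[0,d*np.cos(t),-d*np.sin(t)],'wrist',P).round(1))
import pickle; pickle.dump(P,open('P4.pkl','wb'))
```

```text
t 4.55 p [ 0.4984 -0.0987  0.3316] F [-0.08 -0.1  -2.8 ] w 0.0109
shift [ 0.0087  0.0016 -0.0034] turn [-0.0006  0.0002  0.0013] deg 0.1
bar_mid [([0.6129, 0.036, 0.241], 0.88)]
hung_eye [([0.4993, -0.0982, 0.2883], 0.47)]
stop_right_outer [([0.6071, -0.1373, 0.2592], 0.87)]
stop_left_inner []
stop_right_inner [([0.6102, -0.0542, 0.2537], 0.87), ([0.6108, -0.1378, 0.258], 0.42)]
stand [([0.6114, 0.033, -0.0015], 0.84)]
0.17 [[ 472.2 -131.8]]
0.088 [[490.1 -57.4]]
0 [[505.6  54. ]]
-0.088 [[508.6 192. ]]
-0.17 [[496.7 318.6]]
```

View pics/w4.png

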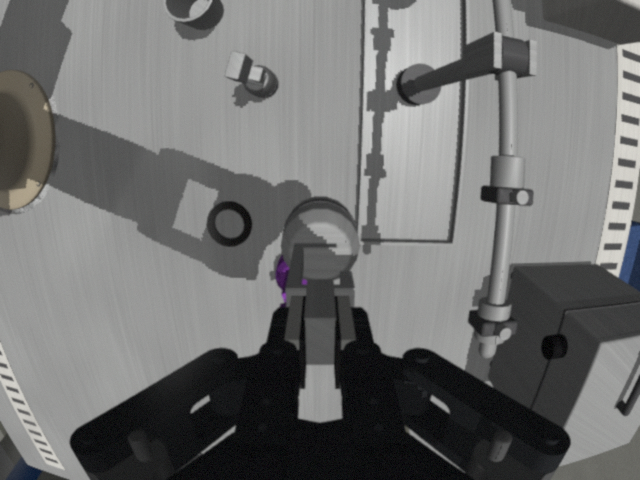

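Run:
```python
import cv2
s=cv2.imread('pics/w4.png')
a=cv2.resize(s[20:220,440:560],None,fx=3,fy=3,interpolation=cv2.INTER_CUBIC)
b=cv2.resize(s[165:365,440:560],None,fx=3,fy=3,interpolation=cv2.INTER_CUBIC)
import numpy as np
cv2.imwrite('pics/w4c.png',np.hstack([a,b]))
```

```text
(no output)
```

View pics/w4c.png

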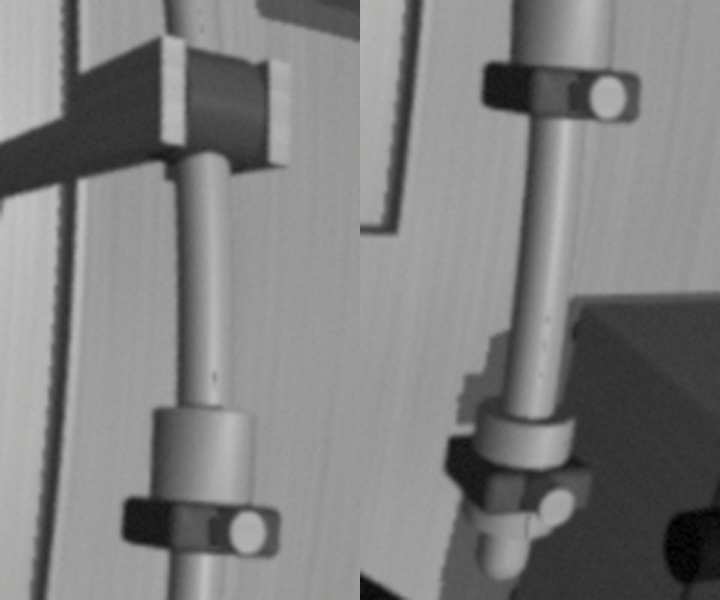

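Run:
```python
from h import *
import pickle; P=pickle.load(open('P4.pkl','rb'))
obs=np.array([[508,86.7],[508.3,146.7],[504.5,215],[496.7,295]])
ds=np.linspace(-.2,.05,500)
def line(xm,yaw,t,ym=.034,zm=.24):
    u=np.array([-np.sin(yaw)*np.cos(t),np.cos(yaw)*np.cos(t),-np.sin(t)])
    return np.array([xm,ym,zm])+ds[:,None]*u
def res(v,t):
    q=proj(line(v[0],v[1],t),'wrist',P)
    return [np.interp(o[1],q[:,1],q[:,0])-o[0] for o in obs]
for t in (.13,.15,.17):
    s=least_squares(res,[.613,0.],args=(t,),x_scale=[.01,.1]);print(t,s.x.round(4),np.round(s.fun,2))
    q=proj(line(*s.x,t),'wrist',P)
    print([ (row,round(float(np.interp(row,q[:,1],ds[::-1]*0+ds) if q[0,1]<q[-1,1] else np.interp(-row,-q[:,1],ds)),4)) for row in (56,156,196,300,322)])
```

```text
0.13 [ 0.5982 -0.4078] [-3.63 -3.93 -0.13  7.67]
[(56, -0.0056), (156, -0.0757), (196, -0.1015), (300, -0.1694), (322, -0.1849)]
0.15 [0.6404 0.4636] [-3.62 -3.92 -0.12  7.68]
[(56, 0.0025), (156, -0.0689), (196, -0.098), (300, -0.1829), (322, -0.2)]
0.17 [ 0.5986 -0.4219] [-3.63 -3.93 -0.13  7.67]
[(56, -0.0057), (156, -0.0763), (196, -0.1018), (300, -0.1678), (322, -0.1825)]
```

```bash
cat > barfit.py <<'E'
from h import *
ds=np.linspace(.25,-.25,1000)
def line(xm,yaw,t,ym=.034,zm=.24,d=ds):
    u=np.array([-np.sin(yaw)*np.cos(t),np.cos(yaw)*np.cos(t),-np.sin(t)])
    return np.array([xm,ym,zm])+np.atleast_1d(d)[:,None]*u
def res(v,t,obs,P):
    q=proj(line(v[0],v[1],t),'wrist',P)
    return [np.interp(o[1],q[:,1],q[:,0])-o[0] for o in obs]
E
python3 - <<'E'
from barfit import *
import pickle; P=pickle.load(open('P4.pkl','rb'))
obs=np.array([[508,86.7],[508.3,146.7],[504.5,215],[496.7,295]])
for t in (.13,.15,.17):
    s=least_squares(res,[.613,0.],args=(t,obs,P),x_scale=[.01,.1]);print(t,s.x.round(4),np.round(s.fun,2))
    q=proj(line(*s.x,t),'wrist',P)
    print([ (row,round(float(np.interp(row,q[:,1],ds)),4)) for row in (56,156,196,300,322)])
E
```

```text
0.13 [ 0.6138 -0.0098] [-0.23 -0.01  0.61 -0.38]
[(56, -0.0024), (156, -0.0668), (196, -0.0916), (300, -0.1591), (322, -0.1747)]
0.15 [ 0.6138 -0.0209] [-0.23 -0.01  0.61 -0.38]
[(56, -0.0024), (156, -0.0669), (196, -0.0915), (300, -0.1579), (322, -0.1731)]
0.17 [ 0.6138 -0.0322] [-0.23 -0.01  0.61 -0.38]
[(56, -0.0024), (156, -0.067), (196, -0.0915), (300, -0.1569), (322, -0.1718)]
```

Run:
```python
from h import *
go([0.6113,-0.091,0.325],np.pi/2-.02)
```

```text
t 4.85 p [ 0.4983 -0.1     0.3317] F [ 0.38  0.01 -2.83] w 0.0111
shift [0.0091 0.113  0.0066] turn [-0.0004 -0.0001  0.0185] deg 1.1
```

Call:
move_arm(motion=[[1,0.009,0.02,0.006,0,0,0.0185],[1,0.009,0.04,0.006,0,0,0.0185],[1,0.009,0.06,0.006,0,0,0.0185],[1,0.009,0.06,0.006,0,0,0.0185]])

```text
time_s: 5.18
position: [0.5604, -0.0906, 0.3247]
eef_rot: [-0.0, 0.714, 0.7, 0.0]
contact_force: [-0.1, 0.2, -3.5]
width: 0.0109
```

Run:
```python
from h import *
go([0.6113,-0.091,0.325],np.pi/2-.02)
snap('wrist','w5');snap('scene','s5')
go([0.6113,-0.091,0.325],np.pi/2-.02)
```

```text
t 5.18 p [ 0.5604 -0.0906  0.3247] F [-0.15  0.18 -3.53] w 0.0109
shift [ 0.0006  0.0509 -0.0003] turn [-0.0002 -0.0005  0.0011] deg 0.1
t 5.28 p [ 0.5584 -0.0905  0.3252] F [ 0.3   0.33 -3.34] w 0.011
shift [0.0005 0.0529 0.0001] turn [-0.0012 -0.0003  0.0011] deg 0.1
```

View pics/w5.png

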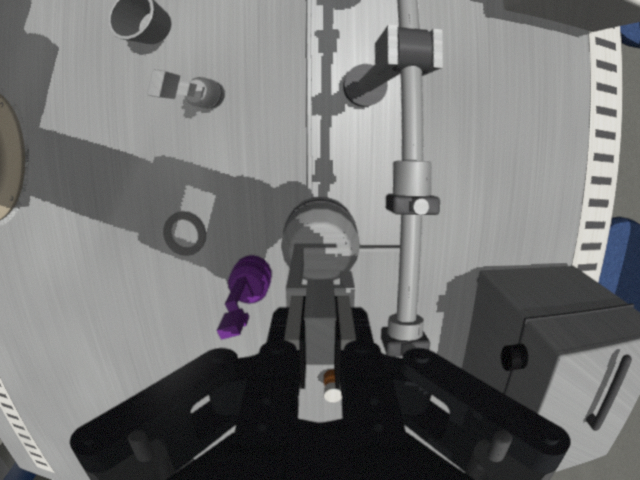

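View pics/s5.png

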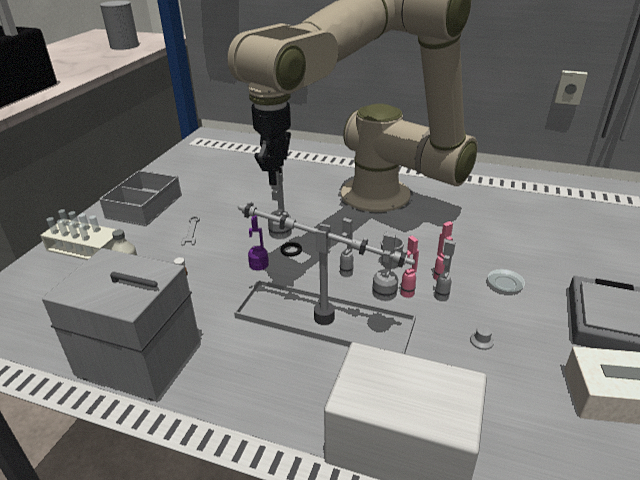

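Run:
```python
from barfit import *
im=cv2.imread('pics/w5.png',0).astype(float)
P=r.camera_params('wrist')
obs=[]
for row in (85,110,140,230,250,270,290,305):
    g=np.gradient(cv2.GaussianBlur(im[row-1:row+2].mean(0)[None],(5,1),0)[0])
    print(row,im[row,392:430].astype(int).tolist())
```

```text
85 [209, 207, 202, 206, 207, 208, 205, 202, 179, 112, 83, 94, 106, 121, 133, 141, 152, 155, 164, 172, 177, 183, 182, 174, 166, 161, 158, 154, 143, 135, 139, 156, 160, 164, 159, 159, 160, 161]
110 [200, 199, 198, 200, 202, 201, 200, 198, 187, 146, 96, 87, 101, 117, 128, 138, 144, 150, 160, 169, 178, 186, 189, 184, 175, 166, 163, 158, 151, 143, 142, 154, 160, 166, 162, 160, 162, 163]
140 [194, 192, 192, 197, 197, 193, 193, 192, 179, 143, 95, 83, 98, 110, 125, 133, 144, 153, 159, 168, 179, 189, 194, 196, 184, 169, 163, 159, 153, 142, 136, 143, 160, 164, 164, 163, 164, 165]
230 [176, 175, 175, 174, 177, 176, 174, 161, 131, 90, 87, 101, 115, 130, 138, 148, 152, 159, 170, 182, 192, 200, 189, 178, 164, 161, 155, 147, 139, 145, 156, 163, 163, 166, 167, 165, 161, 165]
250 [170, 170, 169, 169, 168, 167, 164, 143, 91, 84, 98, 110, 125, 136, 146, 152, 158, 166, 178, 187, 192, 189, 178, 168, 164, 156, 148, 142, 138, 152, 164, 167, 164, 164, 163, 162, 166, 167]
270 [165, 160, 163, 161, 162, 156, 133, 94, 84, 94, 112, 123, 136, 144, 152, 157, 165, 174, 182, 189, 186, 175, 166, 160, 158, 149, 141, 140, 155, 161, 167, 160, 161, 158, 162, 163, 163, 162]
290 [161, 160, 161, 160, 157, 133, 101, 86, 94, 111, 125, 137, 144, 152, 157, 159, 151, 157, 178, 181, 172, 166, 160, 155, 148, 142, 143, 156, 161, 158, 158, 155, 158, 160, 158, 158, 157, 158]
305 [160, 160, 159, 159, 140, 96, 81, 94, 111, 123, 135, 144, 151, 155, 160, 169, 175, 181, 179, 172, 164, 163, 156, 145, 140, 150, 158, 159, 157, 154, 157, 157, 158, 159, 156, 157, 159, 158]
```

Run:
```python
from barfit import *
P=r.camera_params('wrist')
obs=np.array([[411.5,85],[411.9,110],[412,140],[410.4,230],[410,250],[409,270],[407.9,290],[406.7,305]])
for t in (.13,.15,.17):
    s=least_squares(res,[.613,0.],args=(t,obs,P),x_scale=[.01,.1]);print(t,s.x.round(4),np.round(s.fun,2))
    q=proj(line(*s.x,t),'wrist',P)
    print([ (row,round(float(np.interp(row,q[:,1],ds)),4)) for row in (49,161,205,322,340)])
```

```text
0.13 [ 0.6113 -0.013 ] [-0.17 -0.01  0.18  0.29 -0.11 -0.1  -0.15  0.07]
[(49, 0.0), (161, -0.0655), (205, -0.0904), (322, -0.1612), (340, -0.1734)]
0.15 [ 0.6113 -0.0181] [-0.17 -0.01  0.18  0.29 -0.11 -0.1  -0.15  0.07]
[(49, 0.0), (161, -0.0656), (205, -0.0902), (322, -0.1598), (340, -0.1718)]
0.17 [ 0.6113 -0.0232] [-0.17 -0.01  0.18  0.29 -0.11 -0.1  -0.15  0.07]
[(49, 0.0), (161, -0.0657), (205, -0.0901), (322, -0.1585), (340, -0.1702)]
```

Call:
move_arm(motion=[[1,0,0.014,0,0,0,0],[1,0,0.028,0,0,0,0],[1,0,0.038,0,0,0,0],[1,0,0.046,0,0,0,0],[1,0,0.046,0,0,0,0]])

```text
time_s: 5.7
position: [0.6046, -0.0914, 0.3256]
eef_rot: [-0.0, 0.714, 0.7, -0.0]
contact_force: [0.3, 0.2, -3.8]
width: 0.0111
```

Run:
```python
from barfit import *
snap('wrist','w6');P=r.camera_params('wrist')
go([0.6087,-0.091,0.325],np.pi/2-.02)
im=cv2.imread('pics/w6.png',0).astype(int)
for row in (85,110,140,210,225,240): print(row,im[row,290:350].tolist())
import pickle; pickle.dump(P,open('P6.pkl','wb'))
```

```text
t 5.75 p [ 0.604  -0.0913  0.3256] F [-0.72  0.31 -2.63] w 0.0106
shift [0.0004 0.0047 0.0006] turn [-0.0006 -0.0001  0.0011] deg 0.1
85 [102, 104, 114, 148, 183, 201, 207, 206, 206, 198, 173, 127, 105, 104, 99, 90, 69, 63, 61, 58, 50, 51, 52, 54, 51, 54, 55, 53, 54, 55, 58, 71, 93, 111, 128, 139, 148, 152, 155, 161, 170, 178, 186, 186, 177, 172, 163, 162, 156, 148, 137, 126, 111, 103, 102, 108, 112, 143, 193, 207]
110 [104, 103, 100, 100, 102, 101, 103, 105, 102, 101, 103, 103, 100, 102, 105, 108, 121, 154, 188, 197, 204, 202, 200, 199, 201, 202, 205, 206, 205, 202, 185, 135, 103, 111, 125, 139, 149, 152, 158, 162, 171, 181, 189, 191, 184, 173, 168, 160, 156, 148, 142, 128, 126, 154, 186, 200, 206, 202, 200, 204]
140 [103, 115, 150, 180, 188, 190, 193, 194, 193, 191, 191, 193, 191, 190, 190, 191, 192, 191, 193, 193, 194, 193, 190, 192, 193, 195, 196, 198, 199, 193, 179, 134, 106, 108, 126, 137, 147, 149, 158, 161, 172, 185, 198, 199, 192, 178, 168, 163, 156, 149, 140, 131, 129, 157, 184, 194, 195, 194, 191, 196]
210 [95, 84, 69, 52, 43, 45, 58, 62, 62, 60, 60, 58, 57, 58, 62, 65, 68, 68, 65, 68, 73, 81, 87, 86, 88, 87, 88, 88, 89, 91, 92, 89, 87, 77, 63, 68, 107, 157, 194, 208, 211, 212, 209, 211, 212, 211, 212, 210, 207, 188, 153, 109, 97, 96, 98, 97, 95, 99, 94, 101]
225 [75, 79, 79, 77, 76, 78, 78, 76, 76, 78, 80, 79, 87, 96, 102, 114, 133, 150, 158, 161, 165, 168, 159, 137, 107, 97, 95, 96, 96, 96, 93, 87, 90, 107, 123, 137, 146, 149, 154, 162, 170, 184, 196, 197, 191, 181, 170, 162, 156, 149, 139, 128, 113, 107, 113, 120, 119, 121, 123, 124]
240 [80, 87, 91, 93, 93, 94, 95, 88, 91, 93, 91, 94, 92, 90, 93, 91, 90, 92, 95, 91, 88, 92, 91, 93, 91, 91, 92, 93, 91, 92, 88, 82, 84, 92, 116, 130, 140, 147, 153, 162, 168, 180, 192, 195, 190, 178, 169, 162, 156, 150, 138, 128, 125, 159, 165, 157, 156, 159, 150, 139]
```

View pics/w6.png

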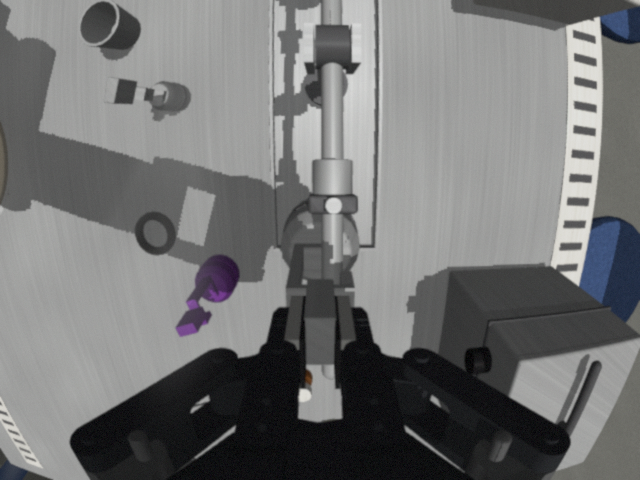

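Run:
```python
from barfit import *
import pickle; P=pickle.load(open('P6.pkl','rb'))
obs=np.array([[331.9,85],[331.9,110],[331.9,140],[332.5,225],[332.6,240]])
for t in (.13,.15,.17):
    s=least_squares(res,[.613,0.],args=(t,obs,P),x_scale=[.01,.1]);print(t,s.x.round(4),np.round(s.fun,2))
    print('bar at d=-.125',line(*s.x,t,ym=.033,d=[-.125]))
    print('dx per dz', )
    q=proj(line(*s.x,t),'wrist',P)
    print([ (row,round(float(np.interp(row,q[:,1],ds)),4)) for row in (48,160,205)])
```

```text
0.13 [ 0.6121 -0.0118] [-0.2   0.04  0.26 -0.01 -0.1 ]
bar at d=-.125 [[ 0.61067195 -0.09093667  0.25620427]]
dx per dz
[(48, -0.0014), (160, -0.0659), (205, -0.0908)]
0.15 [ 0.6121 -0.0124] [-0.2   0.04  0.26 -0.01 -0.1 ]
bar at d=-.125 [[ 0.61059511 -0.09058687  0.25867977]]
dx per dz
[(48, -0.0015), (160, -0.0659), (205, -0.0907)]
0.17 [ 0.6121 -0.0131] [-0.2   0.04  0.26 -0.01 -0.1 ]
bar at d=-.125 [[ 0.61051889 -0.09018758  0.26114779]]
dx per dz
[(48, -0.0015), (160, -0.066), (205, -0.0906)]
```

Call:
move_arm(motion=[[1,0,0.0065,0,0,0,-0.007],[1,0,0.0065,0.007,0,0,-0.007],[1,0,0.0065,0.014,0,0,-0.007],[1,0,0.0065,0.019,0,0,-0.007],[1,0,0.0065,0.023,0,0,-0.007]])

```text
time_s: 6.17
position: [0.6105, -0.091, 0.3017]
eef_rot: [-0.001, 0.711, 0.703, -0.0]
contact_force: [-0.1, -1.0, -2.5]
width: 0.0113
```

Run:
```python
from barfit import *
snap('wrist','w7');snap('scene','s7')
go([0.6106,-0.091,0.2848],np.pi/2-.0125)
```

```text
t 6.27 p [ 0.6106 -0.091   0.3018] F [ 0.85  0.14 -2.56] w 0.0113
shift [-0.      0.0001  0.017 ] turn [-0.0017 -0.0005  0.001 ] deg 0.1
```

View pics/w7.png

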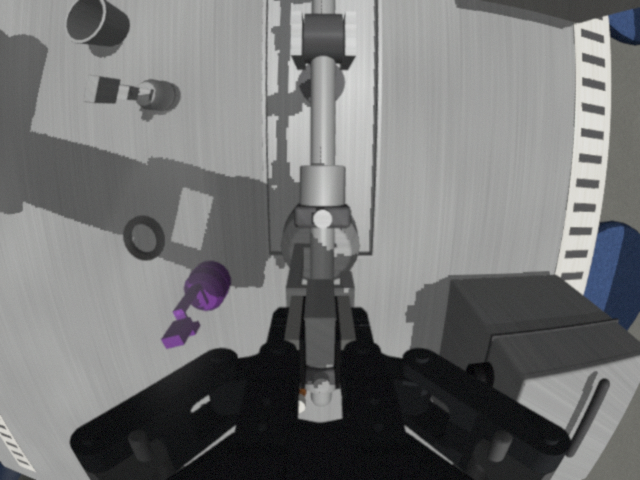

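Run:
```python
import cv2
s=cv2.imread('pics/s7.png')
cv2.imwrite('pics/s7c.png',cv2.resize(s[130:290,210:430],None,fx=3.6,fy=3.6,interpolation=cv2.INTER_CUBIC))
```

```text
(no output)
```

View pics/s7c.png

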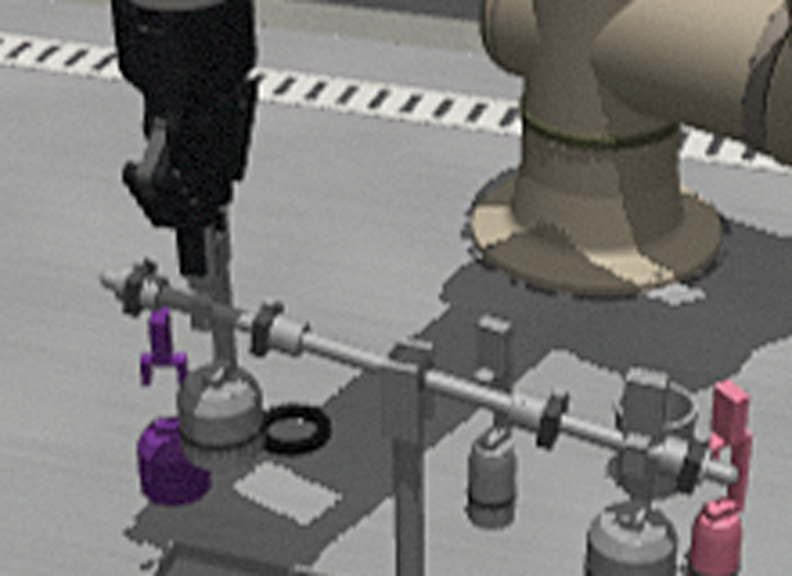

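Call:
move_arm(motion=[[1,0,0,0.006,0,0,0],[1,0,0,0.012,0,0,0],[1,0,0,0.018,0,0,0],[1,0,0,0.024,0,0,0],[1,0,0,0.029,0,0,0]])

```text
time_s: 6.68
position: [0.611, -0.0914, 0.2735]
eef_rot: [0.001, 0.711, 0.703, -0.0]
contact_force: [-0.8, -2.8, 2.2]
width: 0.0113
```

Call:
move_arm(motion=[[1,0,0,0,0,0,0],[1,0,0,0,0,0,0]])

```text
time_s: 6.85
position: [0.6108, -0.0911, 0.2738]
eef_rot: [-0.0, 0.711, 0.703, -0.0]
contact_force: [-1.2, -1.4, 2.4]
width: 0.0107
```

Run:
```python
from barfit import *
snap('wrist','w8')
go([0.6106,-0.091,0.2806],np.pi/2-.0125)
print(r.state()['torque'])
```

```text
t 6.9 p [ 0.6109 -0.0911  0.2741] F [-0.95 -1.53  2.14] w 0.0111
shift [ 0.0001 -0.0003 -0.0065] turn [-0.      0.0002  0.0009] deg 0.1
[-0.31901711  0.25852201 -0.02264356]
```

View pics/w8.png

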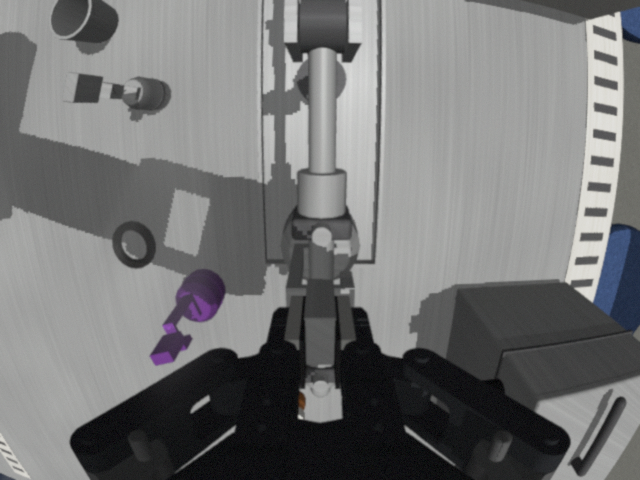

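Call:
move_arm(motion=[[1,0,0,-0.006,0,0,0],[1,-0.003,0,-0.006,0,0,0],[1,-0.006,0,-0.006,0,0,0],[1,-0.009,0,-0.006,0,0,0],[1,-0.012,0,-0.006,0,0,0]])

```text
time_s: 7.32
position: [0.6108, -0.1032, 0.2797]
eef_rot: [-0.0, 0.711, 0.703, 0.0]
contact_force: [0.0, 1.0, 0.2]
width: 0.011
```

Call:
move_arm(motion=[[1,-0.0015,0,0,0,0,0],[1,-0.003,0,0,0,0,0],[1,-0.0045,0,0,0,0,0],[1,-0.006,0,0,0,0,0],[1,-0.006,0,0,0,0,0]])

```text
time_s: 7.73
position: [0.6107, -0.1094, 0.2797]
eef_rot: [0.0, 0.711, 0.703, -0.0]
contact_force: [-1.0, -1.0, -0.1]
width: 0.0109
```

Run:
```python
from barfit import *
snap('scene','s9')
go([0.6106,-0.091,0.2806],np.pi/2-.0125)
s=cv2.imread('pics/s9.png')
cv2.imwrite('pics/s9c.png',cv2.resize(s[150:290,210:430],None,fx=3.6,fy=3.6,interpolation=cv2.INTER_CUBIC))
```

```text
t 7.78 p [ 0.6107 -0.1094  0.2798] F [-0.38 -0.61 -0.72] w 0.0112
shift [ 0.0184 -0.0003 -0.0008] turn [-0.      0.0006  0.0007] deg 0.1
```

View pics/s9c.png

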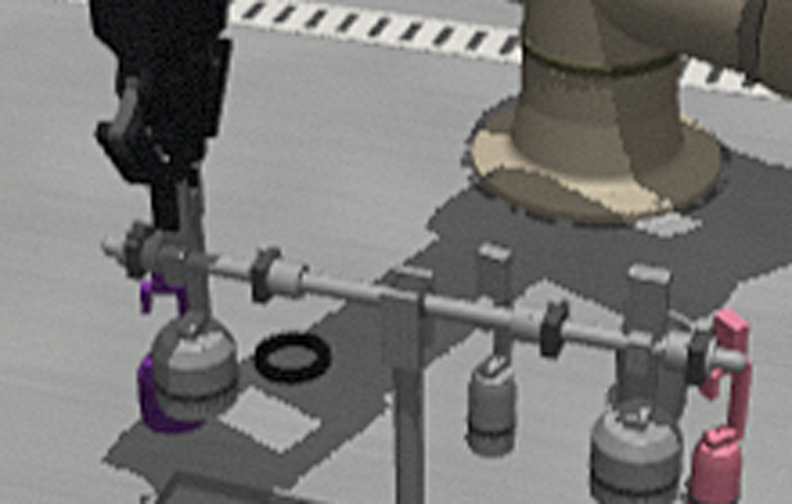

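Call:
move_arm(motion=[[1,-0.001,0,0,0,0,0],[1,-0.002,0,0,0,0,0],[1,-0.003,0,0,0,0,0],[1,-0.004,0,0,0,0,0]])

```text
time_s: 8.12
position: [0.6107, -0.113, 0.2798]
eef_rot: [-0.0, 0.711, 0.703, 0.0]
contact_force: [-0.1, 1.0, 1.1]
width: 0.0112
```

Call:
move_arm(motion=[[1,-0.001,0,0,0,0,0],[1,-0.002,0,0,0,0,0]])

```text
time_s: 8.28
position: [0.6106, -0.1151, 0.2798]
eef_rot: [-0.0, 0.711, 0.703, 0.0]
contact_force: [-0.4, 1.5, -0.4]
width: 0.0109
```

Call:
move_arm(motion=[[1,-0.0007,0,0,0,0,0],[1,-0.0014,0,0,0,0,0]])

```text
time_s: 8.45
position: [0.6106, -0.1165, 0.2798]
eef_rot: [-0.0, 0.711, 0.703, -0.0]
contact_force: [-0.3, 0.6, -0.5]
width: 0.0108
```

Call:
move_arm(motion=[[1,-0.0007,0,0,0,0,0],[1,-0.0014,0,0,0,0,0]])

```text
time_s: 8.62
position: [0.6106, -0.1179, 0.2798]
eef_rot: [-0.0, 0.711, 0.703, 0.0]
contact_force: [0.2, 0.8, -0.7]
width: 0.0107
```

Call:
move_arm(motion=[[1,-0.0007,0,0,0,0,0],[1,-0.0014,0,0,0,0,0]])

```text
time_s: 8.78
position: [0.6106, -0.1183, 0.2797]
eef_rot: [-0.001, 0.711, 0.703, 0.001]
contact_force: [0.6, 7.9, -0.1]
width: 0.0109
```

Call:
move_arm(motion=[[1,-0.0005,0,0,0,0,0],[1,-0.001,0,0,0,0,0]])

```text
time_s: 8.95
position: [0.6106, -0.1185, 0.2795]
eef_rot: [-0.002, 0.711, 0.703, 0.001]
contact_force: [1.2, 11.1, -0.7]
width: 0.011
```

Call:
move_arm(motion=[[1,0.0007,0,0.0003,0,0,0],[1,0.0007,0,0.0003,0,0,0]])

```text
time_s: 9.12
position: [0.6106, -0.1183, 0.2793]
eef_rot: [-0.001, 0.711, 0.703, 0.001]
contact_force: [-0.2, 6.8, -0.2]
width: 0.011
```

Run:
```python
from barfit import *
go([0.6106,-0.1185,0.2806],np.pi/2-.0125)
```

```text
t 9.12 p [ 0.6106 -0.1183  0.2793] F [-0.24  6.82 -0.18] w 0.011
shift [-0.0002 -0.     -0.0013] turn [-0.0005 -0.0023  0.0019] deg 0.2
```

Call:
move_arm(motion=[[0.7,0,0,0,0,0,0],[0.4,0,0,0,0,0,0],[0.2,0,0,0,0,0,0],[0.2,0,0,0,0,0,0]])

```text
time_s: 9.45
position: [0.6106, -0.1199, 0.2796]
eef_rot: [0.0, 0.711, 0.703, -0.0]
contact_force: [0.6, 0.6, -0.6]
width: 0.0337
```

Run:
```python
from barfit import *
snap('wrist','w10');snap('scene','s10')
go([0.6106,-0.1185,0.40],np.pi/2-.0125)
a=cv2.imread('pics/w10.png');s=cv2.imread('pics/s10.png')
c=cv2.resize(s[150:290,210:430],None,fx=2.2,fy=2.2,interpolation=cv2.INTER_CUBIC)
w=a[180:480,170:470]
cv2.imwrite('pics/s10c.png',np.hstack([cv2.resize(w,(308,308)),c]))
```

```text
t 9.55 p [ 0.6106 -0.1198  0.2796] F [ 0.01  0.31 -0.1 ] w 0.0345
shift [ 0.0013  0.     -0.1204] turn [0.0001 0.0003 0.0007] deg 0.0
```

View pics/s10c.png

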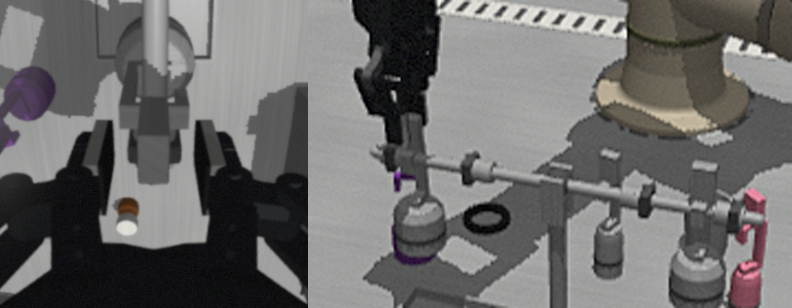

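Call:
move_arm(motion=[[0.2,0,0,-0.02,0,0,0],[0.2,0,0,-0.05,0,0,0],[0.2,0,0,-0.09,0,0,0],[0.2,0.03,-0.02,-0.12,0,0,0],[0.2,0.07,-0.04,-0.12,0,0,0]])

```text
time_s: 9.97
position: [0.575, -0.0572, 0.4034]
eef_rot: [0.004, 0.712, 0.702, 0.002]
contact_force: [0.8, 1.1, 0.2]
width: 0.034
```

Run:
```python
from barfit import *
go([0.45,0.235,0.33],np.pi/2)
```

```text
t 9.97 p [ 0.575  -0.0572  0.4034] F [0.79 1.13 0.2 ] w 0.034
shift [ 0.2904 -0.13    0.0716] turn [ 0.0074  0.0028 -0.0153] deg 1.0
```

Call:
move_arm(motion=[[0.2,0.035,-0.016,0,0,0,0],[0.2,0.07,-0.032,0.005,0,0,0],[0.2,0.105,-0.048,0.02,0,0,0],[0.2,0.14,-0.064,0.03,0,0,0],[0.2,0.175,-0.08,0.04,0,0,0]])

```text
time_s: 10.38
position: [0.4954, 0.1218, 0.3586]
eef_rot: [0.0, 0.711, 0.703, 0.0]
contact_force: [1.5, 0.2, -0.5]
width: 0.0344
```

Call:
move_arm(motion=[[0.2,0.035,-0.015,0.01,0,0,0],[0.2,0.07,-0.03,0.02,0,0,0],[0.2,0.095,-0.045,0.025,0,0,0],[0.2,0.108,-0.05,0.03,0,0,0],[0.2,0.108,-0.05,0.03,0,0,0]])

```text
time_s: 10.8
position: [0.4464, 0.2311, 0.3284]
eef_rot: [-0.0, 0.71, 0.704, -0.0]
contact_force: [-0.4, -0.5, 0.1]
width: 0.0341
```

Run:
```python
from barfit import *
snap('wrist','w11');snap('scene','s11')
go([0.45,0.235,0.33],np.pi/2)
for q in ('slim_a','slim_a_eye'):
    print(q,[(np.round(d['point'],4).tolist(),round(d['confidence'],2)) for d in r.pinpoint('wrist',q)])
overlay('wrist','w11','w11c',[(0.449,0.278,117,0.0)],(270,120,370,220),4)
```

```text
t 10.9 p [0.448  0.2289 0.3292] F [ 0.06  0.46 -0.43] w 0.0338
shift [ 0.0062  0.002  -0.0008] turn [ 0.0004  0.0004 -0.0107] deg 0.6
slim_a [([0.376, 0.2645, 0.0013], 0.82), ([0.4482, 0.2806, -0.002], 0.81), ([0.4616, 0.201, -0.0005], 0.56)]
slim_a_eye [([0.3692, 0.2666, 0.122], 0.73), ([0.4522, 0.2763, 0.1162], 0.72), ([0.4635, 0.196, 0.1154], 0.64)]
```

View pics/w11.png

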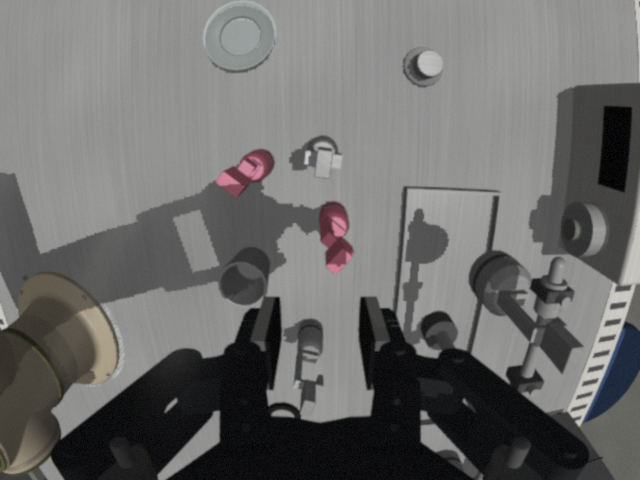

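View pics/w11c.png

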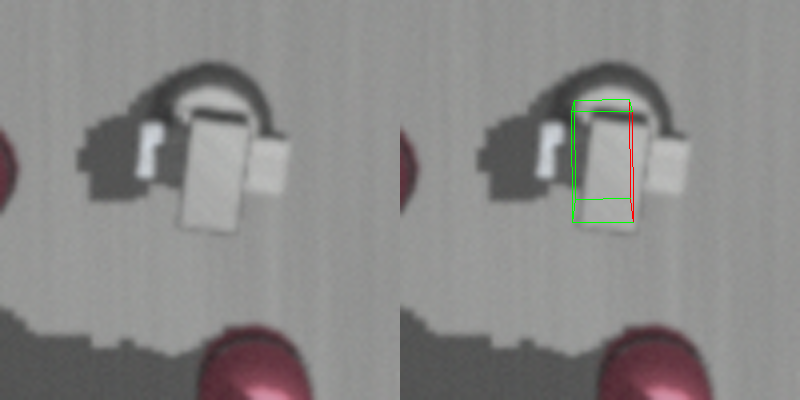

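View pics/s11.png

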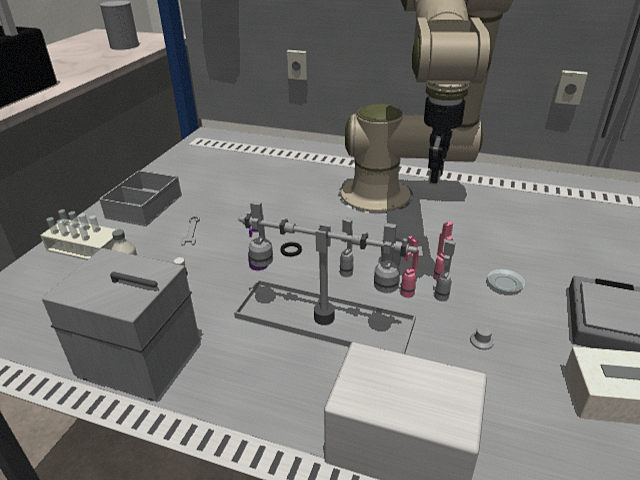

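Run:
```python
from barfit import *
P=r.camera_params('wrist');b=(270,120,370,220)
cs=[(235,234),(249,123),(191,118),(180,228)]
v=fit('wrist',P,cs,b,4,117,(.449,.278,0)); fit('wrist',P,cs,b,4,117,(.449,.278,0),True)
go([v[0],v[1],0.22],v[2]+np.pi/2)
```

```text
fit [ 0.4511  0.2762 -0.1193] res px 0.72
fit [  0.4512   0.2758  -0.1193 113.0456] res px 0.64
t 11.0 p [0.4485 0.2281 0.3293] F [-0.81  0.69  0.42] w 0.034
shift [0.0481 0.002  0.1093] turn [7.000e-04 1.000e-04 1.067e-01] deg 6.1
```

Call:
move_arm(motion=[[-0.1,0.03,0.001,0.01,0,0,0.106],[-0.1,0.048,0.002,0.03,0,0,0.106],[-0.1,0.048,0.002,0.065,0,0,0.106],[-0.1,0.048,0.002,0.1,0,0,0.106],[-0.1,0.048,0.002,0.1,0,0,0.106]])

```text
time_s: 11.42
position: [0.4487, 0.2754, 0.2233]
eef_rot: [-0.002, 0.748, 0.664, -0.005]
contact_force: [0.9, -0.6, -2.2]
width: 0.0467
```

Run:
```python
from barfit import *
snap('wrist','w12')
go([.4511,.2762,0.156],-.119+np.pi/2)
cv2.imwrite('pics/w12c.png',cv2.imread('pics/w12.png')[150:450,120:520])
```

```text
t 11.47 p [0.45   0.2758 0.2272] F [-0.04 -0.46  0.63] w 0.047
shift [0.0007 0.0014 0.0712] turn [-0.005   0.0025  0.0001] deg 0.3
```

View pics/w12c.png

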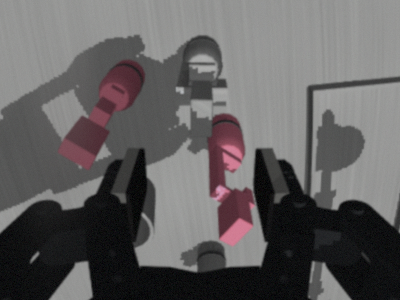

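Call:
move_arm(motion=[[-0.1,0.0005,0.001,0.035,0,0,0],[-0.1,0.0005,0.001,0.07,0,0,0],[-0.1,0.0005,0.001,0.072,0,0,0],[0.5,0.0005,0.001,0.072,0,0,0],[1,0.0005,0.001,0.072,0,0,0]])

```text
time_s: 11.88
position: [0.453, 0.2775, 0.1601]
eef_rot: [0.001, 0.748, 0.664, 0.002]
contact_force: [-0.3, -0.5, 0.5]
width: 0.0241
```

Call:
move_arm(motion=[[1,0,0,0,0,0,0],[1,0,0,0,0,0,0],[1,0,0,0,0,0,0]])

```text
time_s: 12.13
position: [0.4521, 0.2778, 0.16]
eef_rot: [0.0, 0.747, 0.664, 0.002]
contact_force: [-4.4, 1.2, 9.3]
width: 0.0112
```

Run:
```python
from barfit import *
snap('wrist','w13')
go([.4511,.2762,0.156],-.119+np.pi/2)
cv2.imwrite('pics/w13c.png',cv2.imread('pics/w13.png')[150:450,120:520])
```

```text
t 12.18 p [0.452  0.2778 0.16  ] F [-3.36 -0.05  8.56] w 0.0113
shift [-0.0017 -0.0008  0.004 ] turn [ 0.0026 -0.0019  0.0015] deg 0.2
```

View pics/w13c.png

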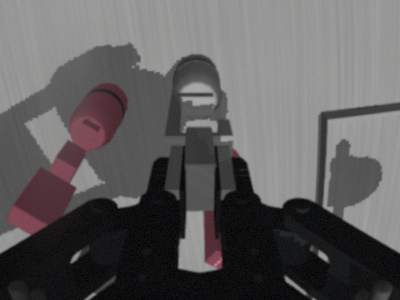

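Call:
move_arm(motion=[[1,0,0,-0.03,0,0,0],[1,0,0,-0.07,0,0,0],[1,0,0,-0.11,0,0,0],[1,0,0,-0.15,0,0,0],[1,0,0,-0.19,0,0,0]])

```text
time_s: 12.6
position: [0.4509, 0.2771, 0.351]
eef_rot: [0.0, 0.747, 0.664, 0.001]
contact_force: [1.6, 0.9, -2.4]
width: 0.011
```

Run:
```python
from barfit import *
go([.52,.075,0.36],-.0125+np.pi/2)
```

```text
t 12.6 p [0.4509 0.2771 0.351 ] F [ 1.57  0.93 -2.45] w 0.011
shift [-0.1926  0.0924 -0.009 ] turn [ 0.0023 -0.0009 -0.105 ] deg 6.0
```

Call:
move_arm(motion=[[1,-0.01,0.01,-0.02,0,0,-0.03],[1,-0.045,0.03,-0.025,0,0,-0.06],[1,-0.08,0.045,-0.025,0,0,-0.105],[1,-0.115,0.06,-0.02,0,0,-0.105],[1,-0.15,0.075,-0.01,0,0,-0.105]])

```text
time_s: 13.02
position: [0.5086, 0.1179, 0.3597]
eef_rot: [0.002, 0.711, 0.703, 0.002]
contact_force: [0.5, 0.2, -2.1]
width: 0.0112
```

Call:
move_arm(motion=[[1,-0.025,0.01,0,0,0,0],[1,-0.037,0.015,0.008,0,0,0],[1,-0.037,0.015,0.01,0,0,0],[1,-0.037,0.015,0.01,0,0,0]])

```text
time_s: 13.35
position: [0.5226, 0.0825, 0.3472]
eef_rot: [-0.0, 0.712, 0.702, 0.0]
contact_force: [0.1, 0.9, -1.8]
width: 0.0111
```

Run:
```python
from barfit import *
snap('wrist','w14'); snap('scene','s14'); snap('top','t14')
go([.6118,.078,0.309],-.0125+np.pi/2)
```

```text
t 13.5 p [0.5226 0.0836 0.3478] F [ 0.52  0.21 -2.8 ] w 0.0108
shift [-0.0046  0.0892  0.0389] turn [ 0.0011 -0.0003  0.0016] deg 0.1
```

View pics/w14.png

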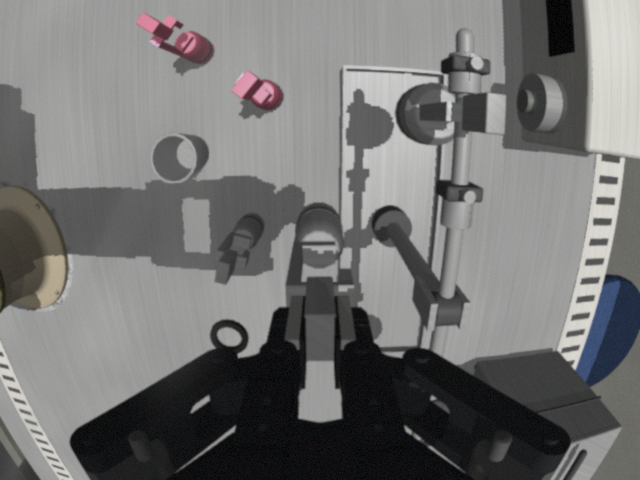

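View pics/s14.png

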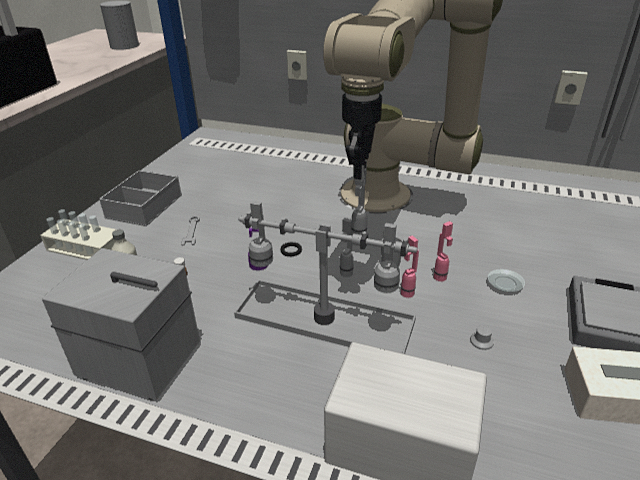

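Run:
```python
from barfit import *
import pickle
P=r.camera_params('wrist')
for row in (96,160,228,290,307): pass
q=proj(line(.6118,-.0125,0.),'wrist',P)
for row in (52,66,160,190,226,250,307):
    print(row,'d',np.interp(row,q[:,1],ds).round(4),'col',np.interp(row,q[:,1],q[:,0]).round(1))
im=cv2.imread('pics/w14.png',0).astype(int)
for row in (160,250,265): print(row,im[row,430:485].tolist())
```

```text
52 d 0.1804 col 459.9
66 d 0.1708 col 459.9
160 d 0.108 col 456.8
190 d 0.0877 col 454.6
226 d 0.0625 col 451.3
250 d 0.045 col 448.6
307 d -0.0002 col 440.8
160 [183, 183, 181, 183, 175, 149, 106, 79, 61, 60, 98, 154, 180, 180, 172, 167, 166, 165, 162, 160, 162, 146, 102, 74, 80, 96, 105, 123, 135, 144, 152, 163, 173, 178, 178, 171, 163, 154, 152, 147, 154, 159, 159, 159, 160, 163, 162, 161, 162, 162, 161, 160, 160, 161, 161]
250 [72, 63, 73, 116, 151, 165, 161, 158, 156, 158, 160, 159, 151, 129, 93, 75, 91, 102, 120, 131, 144, 149, 153, 159, 163, 163, 161, 158, 155, 147, 146, 152, 158, 157, 160, 159, 159, 157, 159, 156, 155, 156, 155, 154, 155, 155, 155, 156, 151, 154, 155, 162, 159, 160, 156]
265 [61, 96, 142, 162, 164, 160, 157, 157, 160, 161, 156, 136, 88, 74, 90, 104, 120, 131, 142, 148, 152, 160, 163, 163, 160, 157, 155, 148, 146, 154, 160, 161, 161, 162, 162, 159, 160, 160, 157, 159, 155, 156, 154, 156, 158, 157, 154, 155, 156, 158, 161, 159, 159, 156, 154]
```

Call:
move_arm(motion=[[1,-0.0113,0.01,0.02,0,0,0],[1,-0.0113,0.02,0.039,0,0,0],[1,-0.0113,0.045,0.039,0,0,0],[1,-0.0113,0.068,0.039,0,0,0],[1,-0.0113,0.083,0.039,0,0,0]])

```text
time_s: 13.92
position: [0.6069, 0.0712, 0.308]
eef_rot: [0.0, 0.711, 0.703, 0.0]
contact_force: [0.7, -0.5, -2.4]
width: 0.0109
```

Call:
move_arm(motion=[[1,0,0,0,0,0,0],[1,0,0,0,0,0,0]])

```text
time_s: 14.08
position: [0.6057, 0.0711, 0.3079]
eef_rot: [-0.0, 0.711, 0.703, -0.0]
contact_force: [0.3, 0.8, -3.0]
width: 0.0105
```

Run:
```python
from barfit import *
import pickle
snap('wrist','w15'); P=r.camera_params('wrist'); pickle.dump(P,open('P15.pkl','wb'))
go([.6118,.072,0.309],-.0125+np.pi/2)
q=proj(line(.6118,-.0125,0.),'wrist',P)
im=cv2.imread('pics/w15.png',0).astype(int)
for row in (60,110,130,220,232): print(row,'d',np.interp(row,q[:,1],ds).round(4),'col',np.interp(row,q[:,1],q[:,0]).round(1),im[row,305:355].tolist())
```

```text
t 14.13 p [0.6053 0.071  0.3082] F [-0.1   0.88 -2.77] w 0.011
shift [ 0.0011  0.0065 -0.0008] turn [-0.0002 -0.0001  0.0013] deg 0.1
60 d 0.1509 col 334.9 [186, 187, 185, 191, 190, 191, 188, 187, 169, 145, 131, 115, 88, 75, 69, 65, 62, 63, 57, 56, 57, 56, 76, 121, 154, 178, 186, 186, 188, 189, 189, 191, 193, 191, 190, 192, 191, 190, 190, 192, 194, 192, 193, 194, 198, 198, 198, 200, 198, 200]
110 d 0.1243 col 334.7 [70, 69, 71, 70, 71, 78, 79, 85, 88, 92, 93, 93, 94, 93, 91, 94, 93, 93, 90, 90, 81, 69, 70, 78, 82, 84, 87, 88, 86, 91, 93, 99, 131, 179, 186, 177, 164, 160, 153, 148, 141, 133, 120, 125, 161, 187, 192, 192, 190, 187]
130 d 0.1138 col 334.6 [93, 91, 92, 94, 92, 93, 90, 93, 91, 95, 94, 95, 96, 96, 95, 96, 104, 118, 145, 148, 121, 94, 97, 112, 124, 135, 140, 146, 149, 154, 158, 172, 185, 186, 182, 175, 165, 158, 153, 149, 140, 130, 122, 131, 161, 184, 190, 191, 192, 192]
220 d 0.0652 col 333.8 [64, 64, 63, 61, 65, 63, 65, 67, 66, 63, 63, 74, 91, 102, 107, 113, 119, 121, 129, 133, 139, 140, 146, 147, 148, 152, 152, 158, 160, 161, 163, 165, 170, 168, 164, 163, 160, 157, 156, 152, 149, 145, 146, 139, 134, 127, 124, 118, 115, 107]
232 d 0.0583 col 333.6 [86, 88, 90, 96, 101, 109, 120, 131, 141, 147, 148, 134, 102, 84, 82, 82, 83, 83, 81, 79, 80, 96, 112, 127, 134, 141, 147, 147, 152, 156, 159, 163, 162, 159, 155, 154, 152, 146, 140, 130, 115, 96, 98, 131, 158, 168, 169, 170, 169, 166]
```

View pics/w15.png

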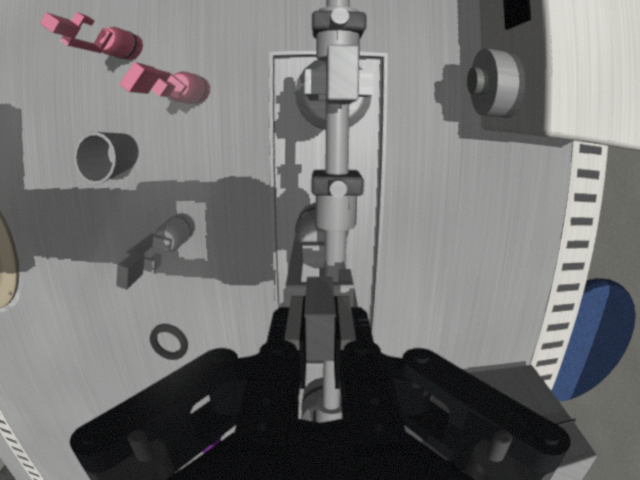

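Call:
move_arm(motion=[[1,0,0.0075,0,0,0,0],[1,0,0.0075,0.007,0,0,0],[1,0,0.0075,0.014,0,0,0],[1,0,0.0075,0.018,0,0,0],[1,0,0.0075,0.018,0,0,0]])

```text
time_s: 14.55
position: [0.6124, 0.0701, 0.2887]
eef_rot: [-0.001, 0.711, 0.703, -0.001]
contact_force: [1.2, -0.1, -2.7]
width: 0.0109
```

Run:
```python
from barfit import *
snap('wrist','w16'); snap('scene','s16')
go([.613,.072,0.283],-.0125+np.pi/2)
a=cv2.imread('pics/w16.png');s=cv2.imread('pics/s16.png')
c=cv2.resize(s[150:290,250:430],None,fx=2.6,fy=2.6,interpolation=cv2.INTER_CUBIC)
w=a[130:430,170:470]
cv2.imwrite('pics/s16c.png',np.hstack([cv2.resize(w,(364,364)),c]))
```

```text
t 14.65 p [0.6129 0.07   0.29  ] F [ 0.04  0.15 -2.66] w 0.0106
shift [0.002  0.0001 0.007 ] turn [-0.0003 -0.      0.0001] deg 0.0
```

View pics/s16c.png

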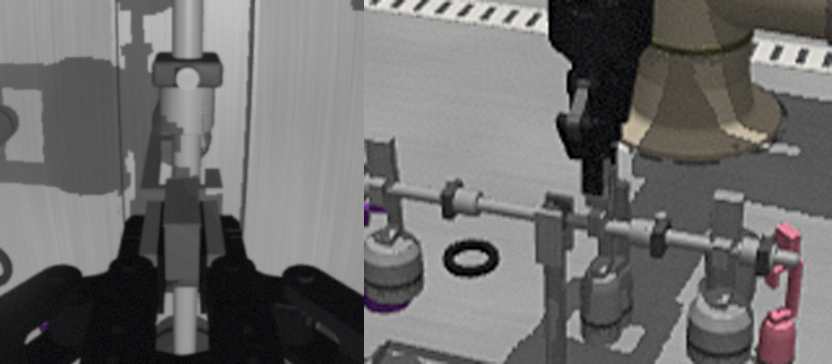

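Run:
```python
from barfit import *
P=r.camera_params('wrist')
q=proj(line(.613,-.0125,0.),'wrist',P)
im=cv2.imread('pics/w16.png',0).astype(int)
for row in (140,150,160,236,244,252): print(row,'d',np.interp(row,q[:,1],ds).round(4),'col',np.interp(row,q[:,1],q[:,0]).round(1),im[row,305:345].tolist())
```

```text
140 d 0.1085 col 322.3 [167, 177, 179, 183, 186, 178, 155, 109, 98, 112, 124, 131, 140, 143, 151, 151, 152, 162, 169, 179, 181, 182, 176, 169, 161, 154, 152, 144, 137, 130, 119, 114, 129, 163, 183, 185, 189, 192, 191, 190]
150 d 0.1037 col 322.3 [177, 179, 178, 179, 181, 179, 150, 105, 97, 109, 124, 132, 138, 145, 147, 150, 155, 160, 170, 178, 180, 179, 174, 166, 160, 154, 151, 145, 137, 129, 120, 115, 139, 167, 179, 183, 186, 187, 189, 186]
160 d 0.0989 col 322.2 [177, 177, 179, 181, 180, 177, 149, 102, 100, 111, 125, 131, 141, 146, 148, 151, 155, 161, 168, 177, 177, 176, 171, 164, 158, 152, 150, 144, 136, 129, 116, 117, 153, 173, 180, 183, 183, 184, 183, 185]
236 d 0.0609 col 322.1 [76, 79, 78, 77, 83, 80, 86, 85, 85, 85, 86, 89, 88, 89, 92, 102, 140, 159, 166, 167, 165, 164, 162, 159, 158, 155, 152, 150, 147, 147, 142, 123, 111, 124, 125, 123, 118, 115, 114, 132]
244 d 0.0567 col 322.1 [59, 58, 59, 57, 59, 57, 61, 65, 72, 79, 84, 85, 89, 103, 136, 149, 152, 156, 161, 161, 160, 160, 156, 156, 152, 148, 142, 134, 124, 115, 120, 127, 127, 102, 88, 83, 79, 77, 89, 128]
252 d 0.0524 col 322.0 [88, 90, 89, 89, 90, 86, 79, 71, 72, 77, 77, 87, 88, 103, 135, 150, 152, 155, 158, 161, 161, 160, 157, 153, 152, 147, 142, 134, 125, 110, 94, 89, 98, 101, 84, 66, 86, 131, 156, 162]
```

Call:
move_arm(motion=[[1,0,0.001,0.003,0,0,0],[1,0,0.001,0.006,0,0,0],[1,0,0.001,0.009,0,0,0],[1,0,0.001,0.009,0,0,0]])

```text
time_s: 14.98
position: [0.6142, 0.07, 0.2808]
eef_rot: [0.0, 0.712, 0.703, 0.0]
contact_force: [-0.1, 0.1, -1.8]
width: 0.0106
```

Call:
move_arm(motion=[[1,0,0,0,0,0,0]])

```text
time_s: 15.07
position: [0.6143, 0.07, 0.2811]
eef_rot: [0.0, 0.712, 0.703, 0.0]
contact_force: [-0.8, 0.2, 0.5]
width: 0.0109
```

Call:
move_arm(motion=[[1,0.0016,0,0,0,0,0],[1,0.0032,0,0,0,0,0],[1,0.0048,0,0,0,0,0],[1,0.0064,0,0,0,0,0],[1,0.008,0,0,0,0,0]])

```text
time_s: 15.48
position: [0.6144, 0.0781, 0.2811]
eef_rot: [0.0, 0.712, 0.703, -0.0]
contact_force: [-0.2, -2.2, 0.4]
width: 0.011
```

Call:
move_arm(motion=[[1,0.001,0,0,0,0,0],[1,0.002,0,0,0,0,0],[1,0.003,0,0,0,0,0]])

```text
time_s: 15.73
position: [0.6144, 0.0811, 0.2809]
eef_rot: [-0.0, 0.711, 0.703, -0.0]
contact_force: [0.4, -1.5, -1.0]
width: 0.0112
```

Call:
move_arm(motion=[[1,0.0007,0,0,0,0,0],[1,0.0014,0,0,0,0,0]])

```text
time_s: 15.9
position: [0.6144, 0.0824, 0.2809]
eef_rot: [-0.0, 0.712, 0.703, -0.0]
contact_force: [-0.3, -1.4, -0.7]
width: 0.0111
```

Call:
move_arm(motion=[[1,0.0007,0,0,0,0,0],[1,0.0014,0,0,0,0,0]])

```text
time_s: 16.07
position: [0.6144, 0.0838, 0.281]
eef_rot: [-0.0, 0.712, 0.703, -0.0]
contact_force: [-0.5, -1.4, 0.0]
width: 0.0109
```

Call:
move_arm(motion=[[1,0.0007,0,0,0,0,0],[1,0.0014,0,0,0,0,0]])

```text
time_s: 16.23
position: [0.6144, 0.0852, 0.281]
eef_rot: [-0.0, 0.712, 0.703, -0.0]
contact_force: [-0.9, -0.9, -0.5]
width: 0.0109
```

Call:
move_arm(motion=[[1,0.0006,0,0,0,0,0],[1,0.0012,0,0,0,0,0]])

```text
time_s: 16.4
position: [0.6144, 0.0864, 0.281]
eef_rot: [-0.0, 0.712, 0.703, -0.0]
contact_force: [0.4, -1.2, -0.5]
width: 0.0112
```

Call:
move_arm(motion=[[1,0.0006,0,0,0,0,0],[1,0.0012,0,0,0,0,0]])

```text
time_s: 16.57
position: [0.6145, 0.0876, 0.281]
eef_rot: [-0.0, 0.712, 0.703, -0.0]
contact_force: [-0.2, -0.8, -0.6]
width: 0.0109
```

Call:
move_arm(motion=[[1,0.0006,0,0,0,0,0],[1,0.0012,0,0,0,0,0]])

```text
time_s: 16.73
position: [0.6145, 0.0888, 0.281]
eef_rot: [-0.0, 0.711, 0.703, -0.0]
contact_force: [0.3, -0.2, -0.9]
width: 0.0112
```

Call:
move_arm(motion=[[1,0.0006,0,0,0,0,0],[1,0.0012,0,0,0,0,0]])

```text
time_s: 16.9
position: [0.6145, 0.0898, 0.281]
eef_rot: [0.0, 0.712, 0.703, -0.0]
contact_force: [-0.4, -4.2, -0.7]
width: 0.0106
```

Call:
move_arm(motion=[[1,0.0006,0,0,0,0,0],[1,0.0012,0,0,0,0,0]])

```text
time_s: 17.07
position: [0.6145, 0.0902, 0.281]
eef_rot: [0.001, 0.712, 0.702, -0.001]
contact_force: [-0.4, -7.9, 0.3]
width: 0.0108
```

Call:
move_arm(motion=[[1,-0.0003,0,0,0,0,0],[1,-0.0003,0,0,0,0,0],[0.6,-0.0003,0,0,0,0,0],[0.3,-0.0003,0,0,0,0,0],[0.2,-0.0003,0,0,0,0,0]])

```text
time_s: 17.48
position: [0.6145, 0.0913, 0.2811]
eef_rot: [-0.0, 0.711, 0.703, 0.0]
contact_force: [-0.3, 0.9, 0.9]
width: 0.034
```

Call:
move_arm(motion=[[0.2,0,0,0,0,0,0],[0.2,0,0,0,0,0,0]])

```text
time_s: 17.65
position: [0.6145, 0.0911, 0.281]
eef_rot: [-0.0, 0.711, 0.703, 0.0]
contact_force: [0.2, 0.2, -0.1]
width: 0.0345
```

Run:
```python
from barfit import *
snap('wrist','w17'); snap('scene','s17')
go([.613,.09,0.40],-.0125+np.pi/2)
a=cv2.imread('pics/w17.png');s=cv2.imread('pics/s17.png')
c=cv2.resize(s[150:290,230:430],None,fx=2.3,fy=2.3,interpolation=cv2.INTER_CUBIC)
w=a[130:430,170:470]
cv2.imwrite('pics/s17c.png',np.hstack([cv2.resize(w,(322,322)),c]))
```

```text
t 17.75 p [0.6145 0.091  0.281 ] F [ 0.29 -0.12  0.49] w 0.0342
shift [-0.001  -0.0015 -0.119 ] turn [ 0.     -0.0002  0.0002] deg 0.0
```

View pics/s17c.png

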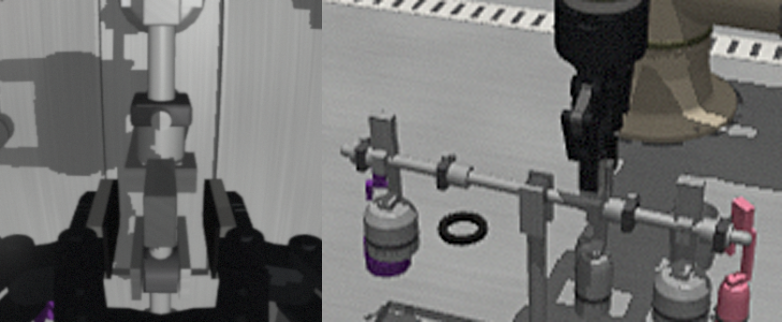

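Call:
move_arm(motion=[[0.2,0,0,-0.02,0,0,0],[0.2,0,0,-0.05,0,0,0],[0.2,0,0,-0.085,0,0,0],[0.2,-0.03,-0.025,-0.105,0,0,0],[0.2,-0.055,-0.055,-0.105,0,0,0]])

```text
time_s: 18.17
position: [0.5598, 0.0362, 0.3892]
eef_rot: [0.003, 0.711, 0.703, 0.002]
contact_force: [-0.0, -1.4, 1.5]
width: 0.0341
```

Call:
move_arm(motion=[[0.2,-0.02,-0.036,0.01,0,0,0],[0.2,-0.035,-0.07,0.02,0,0,0],[0.2,-0.045,-0.105,0.035,0,0,0],[0.2,-0.045,-0.13,0.05,0,0,0],[0.2,-0.045,-0.13,0.05,0,0,0]])

```text
time_s: 18.58
position: [0.4238, -0.0064, 0.3336]
eef_rot: [-0.002, 0.712, 0.702, -0.001]
contact_force: [0.6, 0.3, 0.2]
width: 0.0337
```

Call:
move_arm(motion=[[0.2,0,0,0,0,0,0],[0.2,0,0,0,0,0,0]])

```text
time_s: 18.75
position: [0.4291, -0.0069, 0.3369]
eef_rot: [0.001, 0.711, 0.703, 0.001]
contact_force: [0.4, -0.2, 0.2]
width: 0.0343
```

Run:
```python
from barfit import *
snap('wrist','w18');snap('scene','s18')
go([0.43,-0.01,0.33],np.pi/2)
for q in ('slim_a','slim_a_eye'):
    print(q,[(np.round(d['point'],4).tolist(),round(d['confidence'],2)) for d in r.pinpoint('wrist',q)])
P=r.camera_params('wrist');c=proj([.43,.032,.165],'wrist',P)[0].astype(int); print(c)
b=(c[0]-50,c[1]-50,c[0]+50,c[1]+50)
overlay('wrist','w18','w18c',[(0.43,0.032,117,0.0)],b,4)
```

```text
t 18.85 p [ 0.4294 -0.0069  0.3366] F [-0.28  0.38 -0.36] w 0.0342
shift [-0.0031  0.0007  0.0066] turn [ 0.0013  0.0003 -0.0121] deg 0.7
slim_a [([0.4604, 0.2031, -0.0008], 0.95), ([0.432, 0.0273, -0.002], 0.81), ([0.6156, 0.0888, 0.1197], 0.79), ([0.6174, 0.0905, 0.2357], 0.59)]
slim_a_eye [([0.6154, 0.092, 0.2354], 0.69)]
[320 174]
```

View pics/w18c.png

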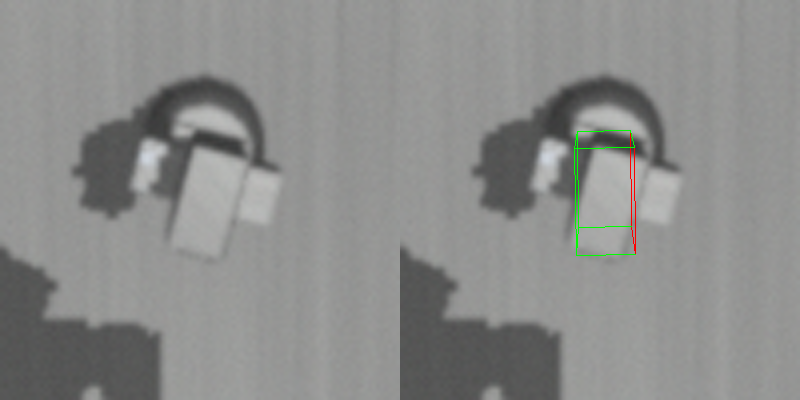

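View pics/s18.png

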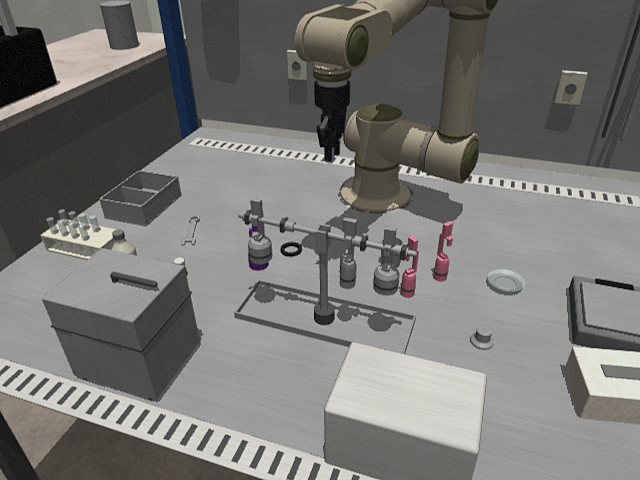

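Corners of the tab top in the crop: (221,260), (249,158), (193,144), (168,244).

Run:
```python
from barfit import *
P=r.camera_params('wrist');b=(270,124,370,224)
cs=[(221,260),(249,158),(193,144),(168,244)]
v=fit('wrist',P,cs,b,4,117,(.43,.032,-.2)); fit('wrist',P,cs,b,4,117,(.43,.032,-.2),True)
go([v[0],v[1],0.23],v[2]+np.pi/2)
```

```text
fit [ 0.4305  0.032  -0.2679] res px 0.67
fit [ 4.305000e-01  3.050000e-02 -2.681000e-01  1.068025e+02] res px 0.32
t 18.95 p [ 0.4291 -0.0068  0.3362] F [ 0.09  0.45 -0.56] w 0.0341
shift [0.0388 0.0009 0.1062] turn [0.0005 0.     0.2559] deg 14.7
```

Call:
move_arm(motion=[[-0.1,0.03,0.001,0.01,0,0,0.12],[-0.1,0.0385,0.001,0.04,0,0,0.24],[-0.1,0.0385,0.001,0.075,0,0,0.256],[-0.1,0.0385,0.001,0.105,0,0,0.256],[-0.1,0.0385,0.001,0.105,0,0,0.256]])

```text
time_s: 19.37
position: [0.428, 0.0323, 0.2265]
eef_rot: [-0.003, 0.795, 0.606, -0.003]
contact_force: [-0.5, 0.2, -0.9]
width: 0.0469
```

Run:
```python
from barfit import *
snap('wrist','w19')
go([.4305,.032,0.155],-.268+np.pi/2)
cv2.imwrite('pics/w19c.png',cv2.imread('pics/w19.png')[150:450,120:520])
```

```text
t 19.42 p [0.4293 0.0319 0.2297] F [0.37 0.54 0.7 ] w 0.0471
shift [0.0004 0.0015 0.0747] turn [-0.0047  0.0003  0.    ] deg 0.3
```

View pics/w19c.png

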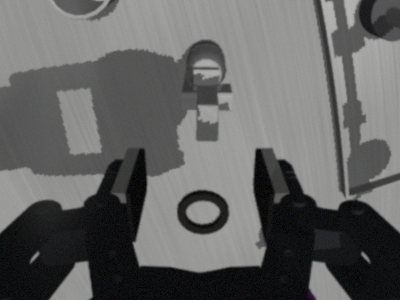

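Call:
move_arm(motion=[[-0.1,0.0004,0.0025,0.035,0,0,0],[-0.1,0.0004,0.0025,0.07,0,0,0],[-0.1,0.0004,0.0025,0.076,0,0,0],[0.5,0.0004,0.0025,0.076,0,0,0],[1,0.0004,0.0025,0.076,0,0,0]])

```text
time_s: 19.83
position: [0.4337, 0.0311, 0.1573]
eef_rot: [0.001, 0.795, 0.606, 0.001]
contact_force: [0.7, -0.2, -0.8]
width: 0.0237
```

Call:
move_arm(motion=[[1,0,0,0,0,0,0],[1,0,0,0,0,0,0],[1,0,0,0,0,0,0]])

```text
time_s: 20.08
position: [0.4331, 0.0313, 0.1575]
eef_rot: [0.001, 0.795, 0.606, 0.001]
contact_force: [-2.8, 0.4, 8.1]
width: 0.0112
```

Run:
```python
from barfit import *
go([.4305,.032,0.155],-.268+np.pi/2)
```

```text
t 20.08 p [0.4331 0.0313 0.1575] F [-2.83  0.36  8.12] w 0.0112
shift [ 0.     -0.0027  0.0025] turn [ 0.0029 -0.0002 -0.0003] deg 0.2
```

Call:
move_arm(motion=[[1,0,0,-0.03,0,0,0],[1,0,0,-0.07,0,0,0],[1,0,0,-0.11,0,0,0],[1,0,0,-0.15,0,0,0],[1,0,0,-0.19,0,0,0]])

```text
time_s: 20.5
position: [0.4316, 0.0315, 0.3489]
eef_rot: [0.001, 0.795, 0.606, 0.001]
contact_force: [0.8, 0.2, -2.2]
width: 0.0114
```

Run:
```python
from barfit import *
snap('wrist','w20');snap('scene','s20')
go([.53,-0.01,0.35],-.0125+np.pi/2)
cv2.imwrite('pics/w20c.png',np.hstack([cv2.imread('pics/w20.png')[150:450,120:520],cv2.imread('pics/s20.png')[120:420,150:500]]))
```

```text
t 20.6 p [0.4335 0.0312 0.3524] F [ 0.29  0.26 -3.12] w 0.0114
shift [-0.0142  0.1039  0.0038] turn [ 0.0136  0.0008 -0.2558] deg 14.7
```

View pics/w20c.png

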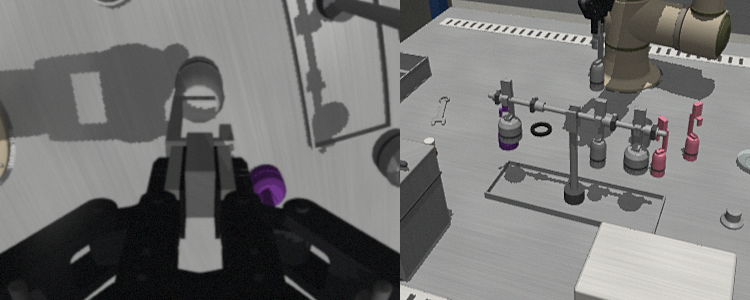

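Call:
move_arm(motion=[[1,-0.003,0.02,0,0.0136,0,-0.08],[1,-0.006,0.05,0.005,0.0136,0,-0.16],[1,-0.01,0.08,0.02,0.0136,0,-0.2558],[1,-0.01,0.105,0.035,0.0136,0,-0.2558],[1,-0.01,0.108,0.04,0.0136,0,-0.2558]])

```text
time_s: 21.02
position: [0.5355, -0.0081, 0.3022]
eef_rot: [-0.007, 0.712, 0.702, -0.005]
contact_force: [0.3, -0.0, -4.2]
width: 0.0112
```

Call:
move_arm(motion=[[1,0,0,0,0,0,0],[1,0,0,0,0,0,0]])

```text
time_s: 21.18
position: [0.5333, -0.0067, 0.3055]
eef_rot: [-0.006, 0.712, 0.703, -0.004]
contact_force: [-1.1, 0.0, -1.6]
width: 0.0113
```

Run:
```python
from barfit import *
go([.6063,-0.006,0.309],-.0125+np.pi/2)
```

```text
t 21.18 p [ 0.5333 -0.0067  0.3055] F [-1.13  0.04 -1.64] w 0.0113
shift [ 0.0016  0.073  -0.0045] turn [-0.0137 -0.0019 -0.0002] deg 0.8
```

Call:
move_arm(motion=[[1,0.001,0.018,-0.004,-0.0137,-0.002,0],[1,0.001,0.036,-0.004,-0.0137,-0.002,0],[1,0.001,0.054,-0.004,-0.0137,-0.002,0],[1,0.001,0.072,-0.004,-0.0137,-0.002,0],[1,0.001,0.072,-0.004,-0.0137,-0.002,0]])

```text
time_s: 21.6
position: [0.607, -0.0065, 0.3089]
eef_rot: [0.001, 0.711, 0.703, 0.001]
contact_force: [0.7, -0.4, -3.1]
width: 0.0109
```

Call:
move_arm(motion=[[1,0,0,0,0,0,0]])

```text
time_s: 21.68
position: [0.6055, -0.0064, 0.309]
eef_rot: [0.001, 0.711, 0.703, 0.0]
contact_force: [-0.3, -0.3, -1.7]
width: 0.0112
```

Run:
```python
from barfit import *
snap('wrist','w21');snap('scene','s21');P=r.camera_params('wrist')
go([.612,-0.006,0.309],-.0125+np.pi/2)
q=proj(line(.613,-.0125,0.045),'wrist',P)
im=cv2.imread('pics/w21.png',0).astype(int)
for row in (70,110,190,220,240): print(row,'d',np.interp(row,q[:,1],ds).round(4),'col',np.interp(row,q[:,1],q[:,0]).round(1),im[row,305:355].tolist())
```

```text
t 21.78 p [ 0.605  -0.0065  0.3091] F [-0.01 -0.19 -2.4 ] w 0.0113
shift [0.0006 0.007  0.0002] turn [0.0012 0.0005 0.0001] deg 0.1
70 d 0.0686 col 335.2 [94, 98, 95, 99, 96, 98, 114, 118, 103, 84, 85, 96, 101, 113, 117, 120, 121, 102, 88, 117, 151, 175, 183, 187, 185, 186, 188, 187, 189, 190, 188, 191, 191, 194, 194, 194, 192, 193, 193, 193, 192, 193, 194, 193, 194, 196, 192, 174, 135, 102]
110 d 0.0469 col 335.1 [95, 95, 89, 82, 64, 55, 59, 63, 60, 61, 65, 70, 81, 86, 91, 96, 96, 87, 78, 69, 69, 70, 72, 75, 77, 78, 82, 82, 83, 80, 82, 81, 84, 79, 80, 79, 74, 71, 74, 88, 97, 112, 112, 98, 83, 79, 75, 76, 104, 147]
190 d 0.004 col 334.7 [175, 177, 176, 178, 177, 175, 179, 176, 174, 155, 136, 149, 117, 81, 77, 78, 76, 76, 79, 77, 76, 78, 76, 78, 79, 75, 77, 76, 77, 77, 78, 74, 76, 78, 78, 75, 78, 76, 77, 76, 79, 78, 79, 74, 77, 78, 78, 70, 65, 88]
220 d -0.0125 col 334.5 [138, 160, 168, 169, 170, 168, 169, 169, 167, 143, 97, 69, 63, 65, 64, 64, 64, 64, 62, 63, 63, 63, 63, 61, 64, 65, 66, 65, 62, 63, 65, 62, 65, 64, 62, 65, 64, 63, 63, 65, 66, 64, 63, 67, 62, 69, 74, 77, 86, 122]
240 d -0.0238 col 334.3 [77, 84, 88, 102, 136, 158, 163, 165, 167, 163, 147, 107, 88, 90, 89, 87, 87, 81, 85, 101, 116, 132, 138, 145, 148, 152, 156, 161, 167, 171, 171, 164, 162, 157, 150, 144, 138, 125, 119, 131, 151, 161, 163, 162, 166, 165, 164, 164, 163, 161]
```

View pics/w21.png

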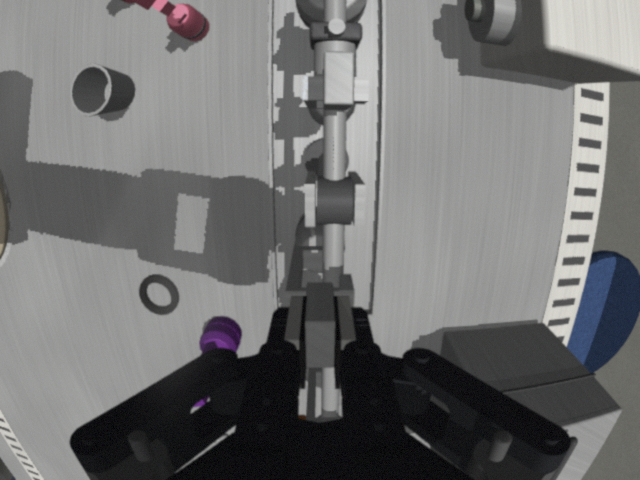

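Call:
move_arm(motion=[[1,0,0.0073,0,0,0,0],[1,0,0.0073,0.007,0,0,0],[1,0,0.0073,0.014,0,0,0],[1,0,0.0073,0.018,0,0,0],[1,0,0.0073,0.018,0,0,0]])

```text
time_s: 22.2
position: [0.6123, -0.0068, 0.2887]
eef_rot: [-0.001, 0.712, 0.703, -0.001]
contact_force: [-0.2, 0.9, -2.6]
width: 0.011
```

Run:
```python
from barfit import *
snap('wrist','w22'); snap('scene','s22')
P=r.camera_params('wrist')
go([.6125,-.006,0.2805],-.0125+np.pi/2)
a=cv2.imread('pics/w22.png');s=cv2.imread('pics/s22.png')
c=cv2.resize(s[150:290,230:430],None,fx=2.3,fy=2.3,interpolation=cv2.INTER_CUBIC)
w=a[130:430,170:470]
cv2.imwrite('pics/s22c.png',np.hstack([cv2.resize(w,(322,322)),c]))
q=proj(line(.613,-.0125,0.045),'wrist',P)
im=cv2.imread('pics/w22.png',0).astype(int)
for row in (120,140,245,252): print(row,'d',np.interp(row,q[:,1],ds).round(4),'col',np.interp(row,q[:,1],q[:,0]).round(1),im[row,300:345].tolist())
```

```text
t 22.3 p [ 0.6128 -0.0069  0.29  ] F [-0.24 -0.54 -3.02] w 0.011
shift [ 0.0009 -0.0003  0.0095] turn [-0.0001  0.0002 -0.0002] deg 0.0
120 d 0.0411 col 320.4 [93, 95, 94, 94, 89, 77, 67, 57, 59, 71, 88, 103, 120, 130, 137, 142, 147, 150, 158, 162, 173, 184, 190, 189, 183, 175, 163, 156, 151, 144, 140, 134, 123, 109, 95, 70, 66, 82, 111, 141, 165, 181, 188, 190, 190]
140 d 0.0315 col 320.4 [183, 182, 181, 184, 184, 187, 183, 174, 146, 113, 95, 105, 118, 131, 138, 142, 148, 150, 155, 162, 172, 185, 189, 188, 183, 173, 163, 155, 152, 147, 139, 131, 123, 111, 130, 169, 181, 187, 185, 183, 185, 187, 188, 190, 189]
245 d -0.0205 col 320.4 [63, 67, 73, 76, 80, 80, 82, 84, 83, 73, 70, 73, 78, 81, 87, 85, 87, 89, 89, 90, 90, 88, 87, 89, 86, 88, 85, 83, 82, 77, 75, 80, 98, 118, 131, 138, 134, 123, 105, 92, 87, 81, 74, 81, 109]
252 d -0.0242 col 320.4 [55, 58, 67, 80, 85, 90, 91, 88, 85, 76, 70, 75, 78, 82, 86, 88, 88, 89, 89, 86, 88, 88, 88, 87, 86, 85, 90, 107, 131, 135, 128, 120, 112, 127, 149, 151, 130, 126, 132, 121, 95, 77, 69, 91, 131]
```

View pics/s22c.png

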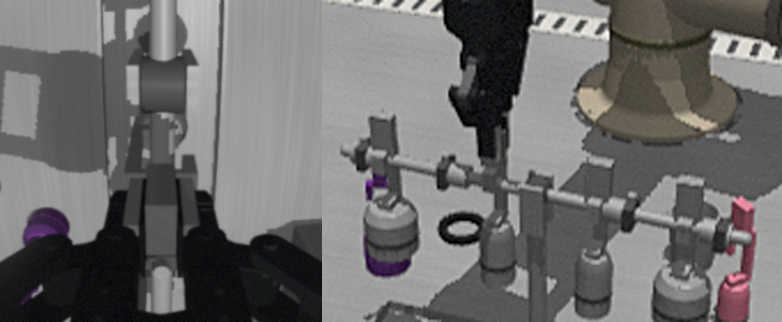

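Call:
move_arm(motion=[[1,0,0,0.003,0,0,0],[1,0,0,0.006,0,0,0],[1,0,0,0.009,0,0,0],[1,0,0,0.0095,0,0,0]])

```text
time_s: 22.63
position: [0.6131, -0.007, 0.2803]
eef_rot: [0.0, 0.712, 0.703, -0.0]
contact_force: [0.3, -0.3, -2.3]
width: 0.0115
```

Call:
move_arm(motion=[[1,0,0,0,0,0,0],[1,0,0,0,0,0,0]])

```text
time_s: 22.8
position: [0.6131, -0.0069, 0.2806]
eef_rot: [0.0, 0.712, 0.703, 0.0]
contact_force: [-0.1, 1.3, -0.3]
width: 0.0111
```

Call:
move_arm(motion=[[1,-0.0016,0,0,0,0,0],[1,-0.0032,0,0,0,0,0],[1,-0.0048,0,0,0,0,0],[1,-0.0064,0,0,0,0,0],[1,-0.008,0,0,0,0,0]])

```text
time_s: 23.22
position: [0.613, -0.0151, 0.2806]
eef_rot: [0.0, 0.712, 0.703, 0.0]
contact_force: [0.2, 1.1, -1.4]
width: 0.0112
```

Call:
move_arm(motion=[[1,-0.0013,0,0,0,0,0],[1,-0.0026,0,0,0,0,0],[1,-0.0039,0,0,0,0,0]])

```text
time_s: 23.47
position: [0.6129, -0.019, 0.2805]
eef_rot: [0.0, 0.712, 0.703, -0.0]
contact_force: [0.1, 1.9, 0.1]
width: 0.0106
```

Call:
move_arm(motion=[[1,-0.001,0,0,0,0,0],[1,-0.002,0,0,0,0,0]])

```text
time_s: 23.63
position: [0.6129, -0.0209, 0.2805]
eef_rot: [0.0, 0.712, 0.703, -0.0]
contact_force: [-0.1, 0.3, -0.9]
width: 0.011
```

Call:
move_arm(motion=[[1,-0.0007,0,0,0,0,0],[1,-0.0014,0,0,0,0,0]])

```text
time_s: 23.8
position: [0.6129, -0.0223, 0.2805]
eef_rot: [0.0, 0.712, 0.703, -0.0]
contact_force: [0.1, 1.5, -0.4]
width: 0.0109
```

Call:
move_arm(motion=[[1,-0.0006,0,0,0,0,0],[1,-0.0012,0,0,0,0,0]])

```text
time_s: 23.97
position: [0.6129, -0.0234, 0.2805]
eef_rot: [0.0, 0.712, 0.703, -0.0]
contact_force: [-0.7, 0.7, -0.4]
width: 0.0111
```

Call:
move_arm(motion=[[1,-0.0006,0,0,0,0,0],[1,-0.0012,0,0,0,0,0]])

```text
time_s: 24.13
position: [0.6129, -0.0247, 0.2806]
eef_rot: [0.0, 0.712, 0.703, -0.0]
contact_force: [0.3, 0.5, -0.8]
width: 0.0111
```

Call:
move_arm(motion=[[1,-0.0006,0,0,0,0,0],[1,-0.0012,0,0,0,0,0]])

```text
time_s: 24.3
position: [0.6128, -0.0255, 0.2805]
eef_rot: [-0.0, 0.712, 0.703, 0.0]
contact_force: [0.1, 4.3, -1.5]
width: 0.011
```

Call:
move_arm(motion=[[1,-0.0005,0,0,0,0,0],[1,-0.0006,0,0,0,0,0]])

```text
time_s: 24.47
position: [0.6129, -0.0256, 0.2804]
eef_rot: [-0.001, 0.711, 0.703, 0.001]
contact_force: [0.1, 5.7, -1.7]
width: 0.0106
```

Call:
move_arm(motion=[[1,0,0,0,0,0,0],[0.6,0,0,0,0,0,0],[0.3,0,0,0,0,0,0],[0.2,0,0,0,0,0,0],[0.2,0,0,0,0,0,0]])

```text
time_s: 24.88
position: [0.6129, -0.0268, 0.2807]
eef_rot: [0.0, 0.712, 0.703, -0.0]
contact_force: [-0.4, 0.1, 0.5]
width: 0.034
```

Run:
```python
from barfit import *
snap('wrist','w23'); snap('scene','s23')
go([.613,-.02,0.40],-.0125+np.pi/2)
a=cv2.imread('pics/w23.png');s=cv2.imread('pics/s23.png')
c=cv2.resize(s[150:290,230:430],None,fx=2.3,fy=2.3,interpolation=cv2.INTER_CUBIC)
w=a[130:430,170:470]
cv2.imwrite('pics/s23c.png',np.hstack([cv2.resize(w,(322,322)),c]))
```

```text
t 24.98 p [ 0.6129 -0.0267  0.2806] F [-0.24 -0.72  0.29] w 0.0345
shift [ 6.600e-03  1.000e-04 -1.194e-01] turn [ 0.0004  0.0006 -0.0004] deg 0.0
```

View pics/s23c.png

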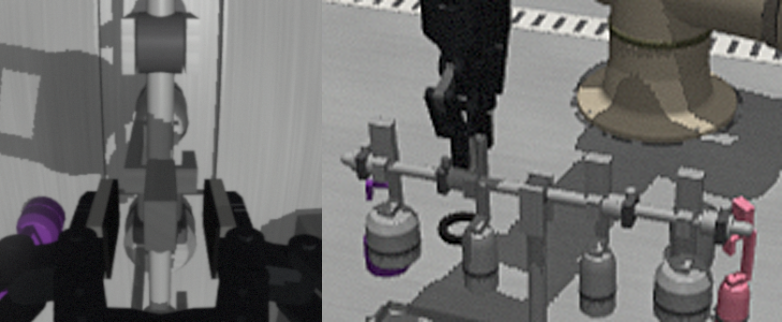

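Call:
move_arm(motion=[[0.2,0,0,-0.015,0,0,0],[0.2,0,0,-0.045,0,0,0],[0.2,0,0,-0.08,0,0,0],[0.2,0,-0.02,-0.11,0,0,0],[0.2,0,-0.05,-0.12,0,0,0]])

```text
time_s: 25.4
position: [0.5636, -0.0262, 0.4039]
eef_rot: [0.003, 0.712, 0.703, 0.001]
contact_force: [-0.5, -0.8, 2.1]
width: 0.0341
```

Call:
move_arm(motion=[[0.2,0,-0.035,0,0,0,0],[0.2,0,-0.07,0,0,0,0],[0.2,0,-0.1,0,0,0,0],[0.2,0,-0.11,0,0,0,0],[0.2,0,-0.11,0,0,0,0]])

```text
time_s: 25.82
position: [0.4512, -0.0242, 0.4017]
eef_rot: [0.001, 0.712, 0.702, 0.0]
contact_force: [0.3, 0.1, 0.4]
width: 0.034
```

Call:
move_arm(motion=[[0.2,0,0,0,0,0,0],[0.2,0,0,0,0,0,0],[0.2,0,0,0,0,0,0],[0.2,0,0,0,0,0,0],[0.2,0,0,0,0,0,0]])

```text
time_s: 26.23
position: [0.4533, -0.0244, 0.4001]
eef_rot: [-0.0, 0.712, 0.703, -0.0]
contact_force: [-0.1, -0.0, -0.0]
width: 0.034
```

Run:
```python
from barfit import *
snap('scene','s24'); 
for q in ('stop_right_outer','stop_left_inner','stop_right_inner','bar_mid','slim_a_eye','wide_eye'):
    print(q,[(np.round(d['point'],4).tolist(),round(d['confidence'],2)) for d in r.pinpoint('scene',q)])
snap('wrist','w24');snap('top','t24')
print(r.state()['time_s'],pose()[0])
s=cv2.imread('pics/s24.png')
cv2.imwrite('pics/s24c.png',cv2.resize(s[170:330,220:450],None,fx=3.4,fy=3.4,interpolation=cv2.INTER_CUBIC))
```

```text
stop_right_outer [([0.6168, -0.1368, 0.2349], 0.63)]
stop_left_inner [([0.6129, 0.1216, 0.2389], 0.5)]
stop_right_inner [([0.614, -0.0565, 0.2403], 0.73)]
bar_mid [([0.6165, 0.0367, 0.2406], 0.76)]
slim_a_eye [([0.6134, 0.0873, 0.2414], 0.81), ([0.3713, 0.2649, 0.1131], 0.71), ([0.4642, 0.2011, 0.119], 0.63)]
wide_eye [([0.6105, -0.1132, 0.2357], 0.72), ([0.4654, -0.2016, 0.1014], 0.48)]
26.6833 [ 0.45284485 -0.02437948  0.40056755]
```

View pics/s24c.png

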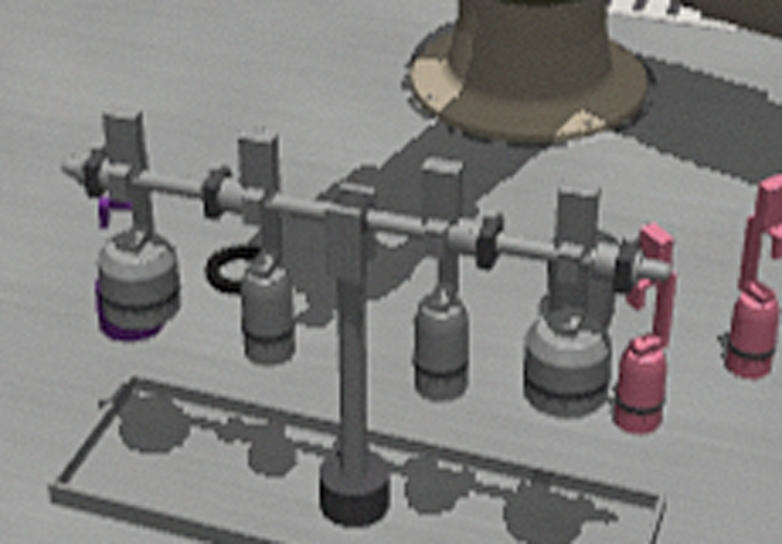

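View pics/w24.png

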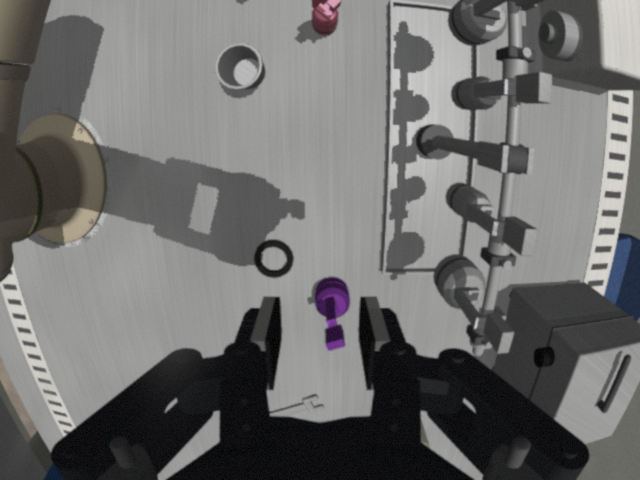

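View pics/t24.png

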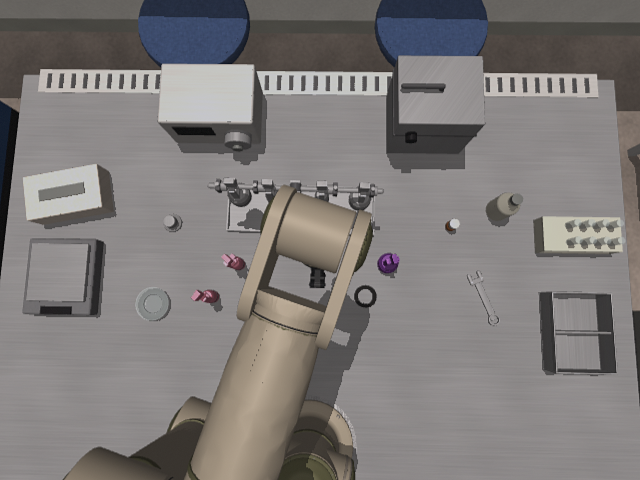

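Call:
move_arm(motion=[[0.2,0,0,0,0,0,0],[0.2,0,0,0,0,0,0],[0.2,0,0,0,0,0,0],[0.2,0,0,0,0,0,0],[0.2,0,0,0,0,0,0]])

```text
time_s: 27.1
position: [0.4529, -0.0244, 0.4005]
eef_rot: [0.0, 0.712, 0.703, -0.0]
contact_force: [-0.7, 0.9, 1.0]
width: 0.0343
```

Call:
move_arm(motion=[[0.2,0,0,0,0,0,0],[0.2,0,0,0,0,0,0],[0.2,0,0,0,0,0,0],[0.2,0,0,0,0,0,0],[0.2,0,0,0,0,0,0]])

```text
time_s: 27.52
position: [0.4528, -0.0244, 0.4005]
eef_rot: [0.0, 0.712, 0.703, 0.0]
contact_force: [0.3, 0.6, 0.0]
width: 0.034
```

Run:
```python
from barfit import *
snap('scene','s25')
a=cv2.imread('pics/s24.png')[170:330,220:450].astype(int);b=cv2.imread('pics/s25.png')[170:330,220:450].astype(int)
d=np.abs(a-b).max(2);print('maxdiff',d.max(),(d>25).sum())
# bar ends in scene picture vs tilt
P=r.camera_params('scene')
for t in (-.03,-.015,0,.015): print(t,proj(line(.6125,-.0125,t,d=[.19,-.19]),'scene',P).round(1).tolist())
s=cv2.imread('pics/s25.png')
cv2.imwrite('pics/s25c.png',np.hstack([cv2.resize(s[y:y+40,x:x+40],None,fx=10,fy=10,interpolation=cv2.INTER_CUBIC) for x,y in((225,200),(390,230))]))
```

```text
maxdiff 67 22
-0.03 [[414.5, 247.7], [241.0, 219.7]]
-0.015 [[414.4, 248.9], [240.9, 218.6]]
0 [[414.3, 250.0], [240.7, 217.5]]
0.015 [[414.1, 251.2], [240.6, 216.4]]
```

View pics/s25c.png

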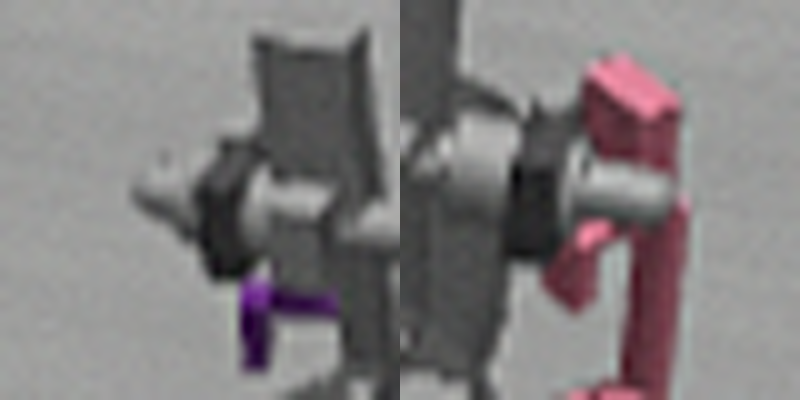

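Call:
move_arm(motion=[[0.2,0,0,0,0,0,0],[0.2,0,0,0,0,0,0],[0.2,0,0,0,0,0,0],[0.2,0,0,0,0,0,0],[0.2,0,0,0,0,0,0]])

```text
time_s: 27.98
position: [0.4528, -0.0244, 0.4005]
eef_rot: [0.0, 0.712, 0.703, -0.0]
contact_force: [0.4, -0.1, 0.6]
width: 0.0345
```

Call:
move_arm(motion=[[0.2,0,0,0,0,0,0],[0.2,0,0,0,0,0,0],[0.2,0,0,0,0,0,0],[0.2,0,0,0,0,0,0],[0.2,0,0,0,0,0,0]])

```text
time_s: 28.4
position: [0.4528, -0.0244, 0.4005]
eef_rot: [0.0, 0.712, 0.703, -0.0]
contact_force: [0.3, -0.2, 0.6]
width: 0.034
```

Run:
```python
from barfit import *
snap('scene','s26')
L=lambda n:cv2.imread(f'pics/{n}.png')[170:330,220:450].astype(int)
for n in('s24','s25'):
    d=np.abs(L('s26')-L(n)).max(2);print('maxdiff',d.max(),(d>25).sum(),np.argwhere(d>25)[:8].tolist())
print(r.state()['time_s'])
```

```text
maxdiff 68 22 [[23, 216], [24, 216], [32, 170], [33, 170], [47, 203], [48, 203], [60, 141], [61, 141]]
maxdiff 15 0 []
28.45
```

All four hang still; the last two pictures are identical but for noise.

```bash
python3 -c "
from workcell import r
print(r.close_job())"
```

```text
the job is handed in; nothing more can be done
None
```

I hung the three cylinders in the order asked and handed the job in at about 28.5 s. The order was the wide one right outer, one slim one left inner, the other slim one right inner.

- **Bearing on the sleeves:** each hook was slid outward at under 20 mm/s near its sleeve. At release the wide one bore at about 7 N, the left slim one at about 8 N and the right slim one at about 6 N. The highest reading was 11 N, on the wide one, which I then eased back.
- **Bar tilt:** I lowered the wide one about 6 mm too far at first, which put the bar at roughly -0.05 rad, and raised it again before sliding. That is less than the +0.15 rad it stood at when the job began.
- **Last checks:** all four cylinders hang on the bar and the two look-alike colours were left alone. The other bench things looked unmoved in the scene and top views. Two scene pictures almost 1 s apart showed no motion, and the gripper was clear.
- **Not perfectly level:** the bar ends in the scene picture put the tilt at about -0.015 rad, right side slightly low. The right outer hook came to rest about 151 mm from the pivot, while the hung one on the left is at about 140 mm.
- **Disagreement:** slanting wrist views put the bar up to 2.5 mm away in x from the views directly above. I used the views from above, and all three hooks went on without a collision.

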